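Stack the check weights on the two packing scales

TASK

Set up the weight check of the two bench scales: on the blue mat stack the three blue-topped weights, largest at the bottom, then the medium, the smallest on top, and on the yellow mat stack the two yellow-topped weights, the larger below. Stand every weight upright, coloured top up, each stack in the middle of its mat and each weight centred on the one under it, and let go of everything. Leave the damaged red-topped weight where it stands.

Things in the scene. Friction and masses are not known exactly. Their poses are not given: they have to be found in the camera images.
- blue_large_c (a point): blue large: steel cylinder check weight with a flat blue plastic top, diameter 60 mm, height 26 mm, about 0.47 kg, loose, standing upright on the table at the start. The point is its centre, 13 mm above its flat underside; z is up along its axis.
- blue_medium_c (a point): blue medium: steel cylinder check weight with a flat blue plastic top, diameter 44 mm, height 24 mm, about 0.23 kg, loose, standing upright on the table at the start. The point is its centre, 12 mm above its flat underside; z is up along its axis.
- blue_small_c (a point): blue small: steel cylinder check weight with a flat blue plastic top, diameter 32 mm, height 24 mm, about 0.12 kg, loose, standing upright on the table at the start. The point is its centre, 12 mm above its flat underside; z is up along its axis.
- yellow_large_c (a point): yellow large: steel cylinder check weight with a flat yellow plastic top, diameter 52 mm, height 24 mm, about 0.32 kg, loose, standing upright on the table at the start. The point is its centre, 12 mm above its flat underside; z is up along its axis.
- yellow_small_c (a point): yellow small: steel cylinder check weight with a flat yellow plastic top, diameter 36 mm, height 24 mm, about 0.15 kg, loose, standing upright on the table at the start. The point is its centre, 12 mm above its flat underside; z is up along its axis.
- red_weight_c (a point): red weight: steel cylinder check weight with a flat red plastic top, diameter 48 mm, height 24 mm, about 0.27 kg, loose, standing upright on the table at the start. The point is its centre, 12 mm above its flat underside; z is up along its axis. A damaged weight, not to be used.
- blue_scale_mat (a point): blue scale: low white bench scale, fixed to the table, with a flat steel pan (136 x 160 mm) and on it a round blue mat of diameter 90 mm. The point is the centre of the mat's top face, 55 mm above the table; z is up, x points away from the display, which is on the side towards the robot and lower than the pan. Pan and mat do not yield. The two scales may swap sides.
- yellow_scale_mat (a point): yellow scale: low white bench scale, fixed to the table, with a flat steel pan (136 x 160 mm) and on it a round yellow mat of diameter 90 mm. The point is the centre of the mat's top face, 55 mm above the table; z is up, x points away from the display, which is on the side towards the robot and lower than the pan. Pan and mat do not yield. The two scales may swap sides.
Mind the look-alikes: they are no part of the job. What is shaped like the part that bears yellow_small_c but green or orange is not meant.

How it is judged:
At the end, for the whole second after the job is handed in: Blue mat: large, medium, small blue weight from bottom up; yellow mat: large, then small yellow. Bottom weights within 15 mm of the mat centre, the others within 10 mm of the one below and resting on it (height within 5 mm); all tops up, tilt under 0.1 rad, at rest (under 0.02 m/s) (horizontal distance between blue_large_c and blue_scale_mat below 0.015 m and z of blue_large_c in the frame of blue_scale_mat between 0.008 and 0.018 m and horizontal distance between blue_medium_c and blue_large_c below 0.01 m and z of blue_medium_c in the frame of blue_large_c between 0.02 and 0.03 m and horizontal distance between blue_small_c and blue_medium_c below 0.01 m and z of blue_small_c in the frame of blue_medium_c between 0.019 and 0.029 m and horizontal distance between yellow_large_c and yellow_scale_mat below 0.015 m and z of yellow_large_c in the frame of yellow_scale_mat between 0.007 and 0.017 m and horizontal distance between yellow_small_c and yellow_large_c below 0.01 m and z of yellow_small_c in the frame of yellow_large_c between 0.019 and 0.029 m and angle between each of blue_large_c, blue_medium_c, blue_small_c, yellow_large_c, yellow_small_c's own z axis and vertical below 0.1 rad and linear speed of each of blue_large, blue_medium, blue_small, yellow_large, yellow_small below 0.02 m/s); the robot touches nothing.
It fails at once if the red-topped weight is moved from its place (by more than 25 mm) (distance of red_weight_c from where it was at the start of the episode above 0.025 m).
It also fails if it takes over 134 s, if anything falls off the work surface, if the arm or the gripper's body presses on something with over 40 N, if the wrist force passes 120 N, or if a joint passes its speed limit or range.

ROBOT

A 7-joint arm with a two-finger parallel gripper is mounted at the origin on the work surface. World frame = base frame: x ahead of the robot, y to its left, z up, the work surface at z = 0. Lengths are in m, angles in rad, forces in N, time in s.
With the tool pointing down it reaches from about 0.425 to 0.825 m from the base axis. Payload 3.6 kg.
Tool frame: the origin (TCP) lies on the centre line of the jaws, within the pads' length; the fingertips stand 11 mm ahead of it and the grasp point (between the pads) lies 8 mm behind it; z points along the fingers, y is the direction in which the jaws open and shut (so a half turn about z gives the same grasp; the last joint's range is limited). The gripper opens to 93 mm and grips with 3 to 60 N. Pads are 15 mm wide; open, the fingers measure 128 mm over their backs; the gripper's body (75 mm by 188 mm) begins 65 mm behind the grasp point.
Start: joints at [-1.31, 0.615, -0.013, 1.423, 0.008, 1.103, -0.04], TCP at [0.184, 0.623, 0.23] pointing down, gripper open.
Joint ranges: [-3.12, 3.12], [-0.3, 2.06], [-1.34, 1.32], [0.26, 2.42], [-1.36, 4.5], [0.01, 1.98], [-2.84, 2.84]. Speed limits (rad/s): [2.79, 2.79, 3.14, 3.14, 3.14, 3.14, 3.14].

INTERFACE

Orientations are given as [roll, pitch, yaw] about the fixed x, y, z axes, in that order (R = Rz(yaw) Ry(pitch) Rx(roll)).
In Python, from cell import bot gives the robot as it stands.
- The arm moves only by the shell command python3 -m handwheel 'ROWS' [FORCE]. ROWS is a JSON object of lists of equal length, an entry for each row: "dp": the shift along the tool's x, y, z in mm, a list of three; "rot": the turn, a rotation vector about the tool's x, y, z in rad, a list of three; "hand": the closure, from -1 (fully open) to 1 (shut). In form: {"dp": [[tx, ty, tz], ...], "rot": [[ax, ay, az], ...], "hand": [hand, ...]}. A call has 1 to 8 rows; each row shifts and turns the pose as measured when the row begins, along the tool's axes as they then stand; what a row does not reach is not made up. A row lasts 1/12 s, in which the tool goes at most 41.7 mm and 7.16 degrees, less where a joint would pass 70% of its speed; a pose out of reach is approached as far as the arm can. A call is refused whole if a number of a shift passes 41.7 or a number of a turn 0.125, either way. A call with a gripper value outside its range is refused whole. The fingers move at their own pace and stop on an object; FORCE is the grip in N (left out, the last holds). Time passes only in rows, so rows that do not move let the fingers close. It gives the time, the measured TCP pose, the force and the opening at its end, in the units of the state.
- bot.read_state(): the state, without advancing time (a new reading comes with each control period).
- bot.get_image(name): name is "scene" or "top" or "wrist"; returns the picture (480x640x3 uint8, blue, green, red); there is no depth.
- bot.camera_params(name): a dict with "vertical_fov" (degrees; the focal length in pixels is half the picture's height over the tangent of half this angle, whatever the lens; pixels are square), "cx", "cy" (the principal point, pixels), "D" ([k1, k2, p1, p2, k3] as OpenCV has them; the pictures are not rectified), "eye" and "attitude" of the camera in the world. Camera axes: x right, y up, looking along -z (the intrinsics and any distortion apply to the point x, -y, -z); pixel columns grow to the right and rows downward; lengths in m; the calibration is good to about 2 mm. A picture is of the moment at which its call begins: read the wrist's pose just before it. camera_params takes no time and is no camera call; for the wrist camera it gives the pose at the moment of the call.
- bot.close_job(): hands the job in, once; it reports no verdict.
The state is a dict: "clock": time; "joint_positions": joint angles; "qd": joint speeds; "effort": joint torques, N m; "tool_pos": TCP position; "tool_rot": TCP orientation; "ft_force": force on the tool from outside, world axes, zero at the start; "torque": the same for the moment, N m; "opening": finger opening in m.
Only numpy, scipy, OpenCV 4.12 (cv2) and the standard library are available. Lean on these libraries where they do the work, as an engineer would, in place of code of your own. Each camera call takes 0.05 s, during which the arm holds its last target.

## Working session

There is one attempt and no reset: what is moved stays moved. The work goes in short steps, Python scripts to look and compute and a shell command to move; the robot and the scene stay as the last step left them, time stands still between calls to the robot, and variables do not carry over. Pictures are saved under pics/ and viewed, and the job is handed in when it is done.

```bash
mkdir -p pics; ls
python3 - <<'E'
from cell import bot
import cv2
s=bot.read_state();print(s)
for n in("top","scene","wrist"):
    print(n,bot.camera_params(n)); cv2.imwrite(f"pics/{n}0.png",bot.get_image(n))
E
```

```text
pics
{'clock': 0.0, 'joint_positions': array([-1.31048645,  0.61593365, -0.01259493,  1.42489584,  0.00808945,
        1.10336407, -0.04038093]), 'qd': array([-0.00203481,  0.00089347,  0.00057661,  0.00037912,  0.00030785,
        0.00059404,  0.00018625]), 'effort': array([-1.30420244e-04, -4.58940053e+01,  2.09072717e-01, -1.65745336e+01,
       -6.10598386e-02,  2.02839036e-02,  2.33124219e-04]), 'tool_pos': array([0.18366622, 0.62272299, 0.22847283]), 'tool_rot': array([-3.13904210e+00,  3.91163042e-05,  2.85484612e+00]), 'ft_force': array([-0.09609518, -0.12943216,  0.49311537]), 'torque': array([-0.00185746,  0.05855596, -0.01662577]), 'opening': 0.09304156318272716}
top {'vertical_fov': 49.353848332259346, 'cx': 319.01638356107355, 'cy': 240.4134443894609, 'D': array([-0.03366892,  0.        ,  0.        ,  0.        ,  0.        ]), 'eye': array([ 0.49643194, -0.02490333,  1.01839771]), 'attitude': array([ 0.05961216,  0.00360215, -1.56104223])}
scene {'vertical_fov': 43.187011642933975, 'cx': 315.450876768147, 'cy': 236.56126693222967, 'D': array([0.04281591, 0.        , 0.        , 0.        , 0.        ]), 'eye': array([1.31178001, 0.08992491, 0.90411114]), 'attitude': array([0.74072368, 0.00270175, 1.68752414])}
wrist {'vertical_fov': 63.742410450384256, 'cx': 322.6767712012545, 'cy': 239.06500639511373, 'D': array([-0.06320179,  0.        ,  0.        ,  0.        ,  0.        ]), 'eye': array([0.1068348 , 0.64605196, 0.3833166 ]), 'attitude': array([-0.29293413,  0.0021565 ,  1.28322829])}
```

View pics/top0.png

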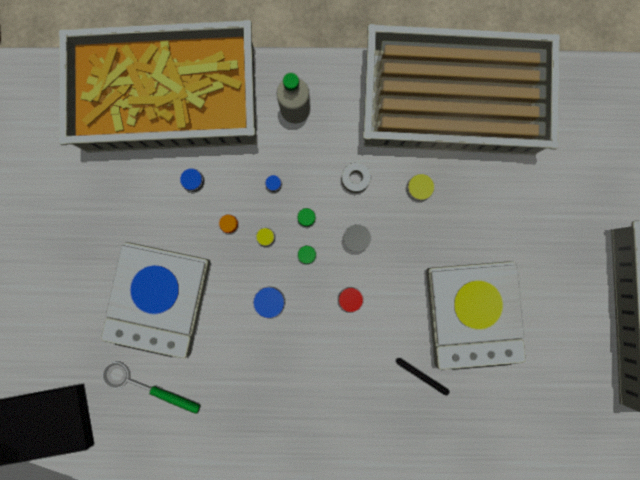

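View pics/scene0.png

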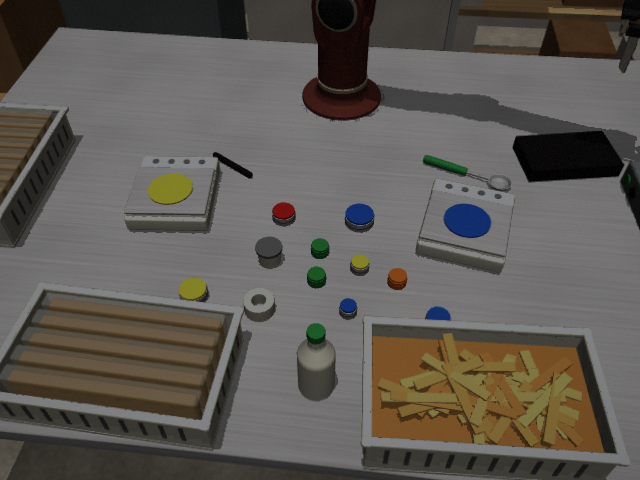

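View pics/wrist0.png

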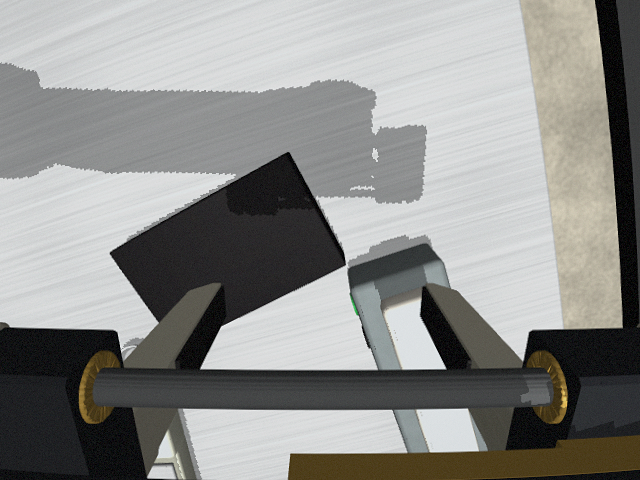

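The top view shows the following:
- **Blue weights:** medium (192,180), small (273,184), large (269,302).
- **Yellow weights:** large (421,187), small (265,237). The small one's look-alikes are orange (228,224) and green (306,217) and (307,254).
- **Red weight:** (350,300).
- **Mats:** blue (155,290), yellow (478,305).

Next I measure positions in both views.

```bash
cat > h.py <<'E'
import numpy as np, cv2
from cell import bot
from scipy.spatial.transform import Rotation as R
def cam(n):
    p=bot.camera_params(n); f=240/np.tan(np.radians(p["vertical_fov"])/2)
    return dict(K=np.array([[f,0,p["cx"]],[0,f,p["cy"]],[0,0,1]]),D=np.array(p["D"]),e=np.array(p["eye"]),R=R.from_euler("xyz",p["attitude"]).as_matrix())
def cast(c,pts,z):
    u=cv2.undistortPoints(np.array(pts,float).reshape(-1,1,2),c["K"],c["D"])[:,0]
    d=np.c_[u[:,0],-u[:,1],-np.ones(len(u))]@c["R"].T
    return c["e"]+d*((z-c["e"][2])/d[:,2])[:,None]
HUE={"blue":(105,130),"yellow":(24,34),"red":(0,6),"orange":(8,20),"green":(50,75)}
def blobs(im,col,amin=60):
    h=cv2.cvtColor(im,cv2.COLOR_BGR2HSV);a,b=HUE[col]
    m=cv2.inRange(h,(a,130,60),(b,255,255))
    if col=="red": m|=cv2.inRange(h,(174,130,60),(180,255,255))
    cs,_=cv2.findContours(m,cv2.RETR_EXTERNAL,cv2.CHAIN_APPROX_NONE)
    return [c for c in cs if cv2.contourArea(c)>amin]
def meas(c,ct,z):
    w=cast(c,ct.reshape(-1,2),z)[:,:2]
    (x,y),r=cv2.minEnclosingCircle(w.astype(np.float32))
    m=cv2.moments((w*1e5).astype(np.int32).reshape(-1,1,2)); 
    return m["m10"]/m["m00"]/1e5,m["m01"]/m["m00"]/1e5,2*np.sqrt(m["m00"]/1e10/np.pi)
E
python3 - <<'E'
from h import *
for n in("top","scene"):
    c=cam(n);im=cv2.imread(f"pics/{n}0.png")
    for col in HUE:
        for b in blobs(im,col):
            M=cv2.moments(b);u,v=M["m10"]/M["m00"],M["m01"]/M["m00"]
            if cv2.contourArea(b)>3500: continue
            z=0.055 if cv2.contourArea(b)>1300 else .024
            x,y,d=meas(c,b,z)
            print(n,col,"px %.0f %.0f A%.0f z%.3f -> %.4f %.4f d%.1fmm"%(u,v,cv2.contourArea(b),z,x,y,d*1e3))
im=cv2.imread("pics/top0.png")
cv2.imwrite("pics/crop.png",cv2.resize(im[160:330,90:460],None,fx=2.1,fy=2.1,interpolation=cv2.INTER_CUBIC))
E
```

```text
top blue px 268 302 A663 z0.024 -> 0.4376 0.0740 d55.0mm
top blue px 154 289 A1727 z0.055 -> 0.4607 0.2829 d86.8mm
top blue px 273 183 A155 z0.024 -> 0.6663 0.0693 d27.1mm
top blue px 191 179 A324 z0.024 -> 0.6723 0.2277 d39.4mm
top yellow px 478 304 A1745 z0.055 -> 0.4388 -0.3143 d86.7mm
top yellow px 265 236 A216 z0.024 -> 0.5625 0.0827 d31.8mm
top yellow px 421 186 A451 z0.024 -> 0.6614 -0.2150 d46.3mm
top yellow px 163 113 A69 z0.024 -> 0.8010 0.2851 d18.5mm
top yellow px 110 77 A1052 z0.024 -> 0.8736 0.3935 d73.3mm
top yellow px 148 54 A122 z0.024 -> 0.9205 0.3189 d25.0mm
top red px 350 300 A412 z0.024 -> 0.4441 -0.0811 d43.3mm
top orange px 228 223 A242 z0.024 -> 0.5866 0.1537 d33.7mm
top green px 174 400 A379 z0.024 -> 0.2527 0.2495 d41.3mm
top green px 306 254 A217 z0.024 -> 0.5292 0.0032 d31.7mm
top green px 306 217 A217 z0.024 -> 0.6004 0.0046 d31.9mm
top green px 290 80 A167 z0.024 -> 0.8677 0.0379 d28.8mm
scene blue px 438 314 A218 z0.024 -> 0.6703 0.2289 d32.2mm
scene blue px 348 305 A154 z0.024 -> 0.6696 0.0704 d27.7mm
scene blue px 467 220 A1158 z0.024 -> 0.4320 0.2911 d90.7mm
scene blue px 359 213 A408 z0.024 -> 0.4385 0.0751 d55.0mm
scene yellow px 477 413 A88 z0.024 -> 0.8504 0.2849 d16.8mm
scene yellow px 192 288 A434 z0.024 -> 0.6652 -0.2146 d47.9mm
scene yellow px 360 261 A166 z0.024 -> 0.5656 0.0842 d31.4mm
scene yellow px 170 188 A992 z0.024 -> 0.4099 -0.3285 d90.7mm
scene red px 283 210 A241 z0.024 -> 0.4469 -0.0806 d42.6mm
scene red px 340 108 A606 z0.024 -> 0.0834 0.0027 d87.5mm
scene orange px 397 278 A298 z0.024 -> 0.5986 0.1560 d40.6mm
scene orange px 582 36 A1415 z0.055 -> -0.2638 0.6186 d155.4mm
scene green px 316 331 A196 z0.024 -> 0.7310 0.0195 d29.6mm
scene green px 316 273 A163 z0.024 -> 0.6044 0.0056 d30.4mm
scene green px 320 245 A144 z0.024 -> 0.5325 0.0044 d30.4mm
scene green px 445 163 A186 z0.024 -> 0.2628 0.2511 d41.7mm
```

View pics/crop.png

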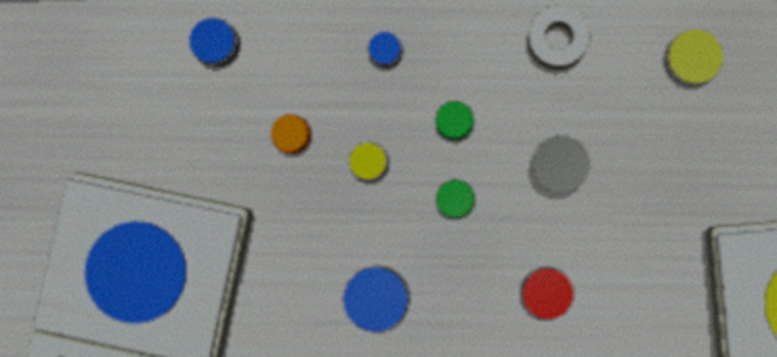

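```bash
python3 - <<'E'
from h import *
for n in("top","scene"):
    c=cam(n);im=cv2.imread(f"pics/{n}0.png")
    for col in("blue","yellow"):
        for b in blobs(im,col,900):
            x,y,d=meas(c,b,.055); print(n,col,x,y,d)
    print(cast(c,[(253,135),(75,146)],.06) if n=="top" else cast(c,[(365,320),(612,335)],.06))
E
python3 -m handwheel '{"dp":[[0,0,0],[0,0,0],[0,0,0]],"rot":[[0,0,-0.096],[0,0,-0.096],[0,0,-0.096]],"hand":[-1,-1,-1]}' 25
```

```text
top blue 0.4607200837360752 0.28285428890617414 0.086785792178545
top yellow 0.43879700394110727 -0.31430300227653835 0.08671601791172298
top yellow 0.8618042168338955 0.3804903122303115 0.07104781877419081
top yellow 0.8477976924034555 0.25356966037004636 0.13038053143602021
[[0.74935149 0.10413937 0.06      ]
 [0.72680395 0.43898852 0.06      ]]
scene blue 0.46298429190772694 0.28398326840785176 0.08755332020592872
scene yellow 0.4416570304625633 -0.3137833535231608 0.08753486462228237
[[0.72388909 0.10217774 0.06      ]
 [0.70569322 0.50152883 0.06      ]]
clock: 0.4
tool_pos: [0.1831, 0.6221, 0.2272]
tool_rot: [-3.136, -0.001, -3.129]
ft_force: [0.6, 0.4, -0.2]
opening: 0.0932
```

```bash
python3 -m handwheel '{"dp":[[-30,-35,0],[-30,-35,0],[-30,-35,0],[-30,-35,0],[-30,-35,0],[-30,-35,0],[-30,-35,0],[-30,-35,0]],"rot":[[0,0,0.006],[0,0,0],[0,0,0],[0,0,0],[0,0,0],[0,0,0],[0,0,0],[0,0,0]],"hand":[-1,-1,-1,-1,-1,-1,-1,-1]}' 25
```

```text
clock: 1.07
tool_pos: [0.3994, 0.3734, 0.222]
tool_rot: [-3.139, -0.012, -3.106]
ft_force: [0.5, 0.3, -0.2]
opening: 0.0932
```

```bash
python3 -m handwheel '{"dp":[[-6,-38,0],[-6,-38,0],[-6,-38,0],[-6,-38,0],[-4,-38,0],[0,-38,0],[0,-38,0],[0,-20,0]],"rot":[[0,0,0.02],[0,0,0.02],[0,0,0],[0,0,0],[0,0,0],[0,0,0],[0,0,0],[0,0,0]],"hand":[-1,-1,-1,-1,-1,-1,-1,-1]}' 25; python3 -m handwheel '{"dp":[[0,0,0],[0,0,0]],"rot":[[0,0,0],[0,0,0]],"hand":[-1,-1]}'
```

```text
clock: 1.73
tool_pos: [0.433, 0.0681, 0.2208]
tool_rot: [-3.136, -0.008, 3.122]
ft_force: [0.4, -0.7, -0.1]
opening: 0.0932
clock: 1.9
tool_pos: [0.4324, 0.0618, 0.2208]
tool_rot: [-3.134, -0.009, 3.11]
ft_force: [-0.5, 0.0, 0.4]
opening: 0.0931
```

```bash
python3 -m handwheel '{"dp":[[-5.6,12.7,20],[0,0,0],[0,0,0]],"rot":[[-0.007,-0.009,-0.03],[0,0,0],[0,0,0]],"hand":[-1,-1,-1]}'
python3 - <<'E'
from h import *
c=cam("wrist");s=bot.read_state();print(s["tool_pos"],s["tool_rot"])
im=bot.get_image("wrist");cv2.imwrite("pics/w1.png",im)
for col in("blue","yellow","red"):
  for b in blobs(im,col):
    M=cv2.moments(b);x,y,d=meas(c,b,.026);print(col,M["m10"]/M["m00"],M["m01"]/M["m00"],x,y,d)
E
```

```text
clock: 2.15
tool_pos: [0.439, 0.077, 0.201]
tool_rot: [3.141, 0.002, -3.14]
ft_force: [1.0, -0.0, -0.2]
opening: 0.093
[0.43897627 0.07700716 0.20095783] [ 3.14063896e+00  1.63835761e-03 -3.14008350e+00]
blue 316.15931941221965 425.7238979118329 0.6663238716715947 0.0704751955499022 0.02807783771241895
blue 460.6785329018338 428.5639697950377 0.6726503291172428 0.2265419723249757 0.038616221365377346
blue 565.7431350978235 252.0166526456567 0.47282426835913505 0.30346473278907843 0.09745526611627507
blue 320.38476803432553 217.36433360150173 0.43924427939477156 0.07523969292293736 0.05599521331948345
yellow 329.6553859765538 341.27206370272063 0.5628448002434879 0.08414556302399154 0.03234743965494462
red 148.0046232085067 224.216551086454 0.4450789719362734 -0.07888336121835568 0.04410173439882986
```

View pics/w1.png

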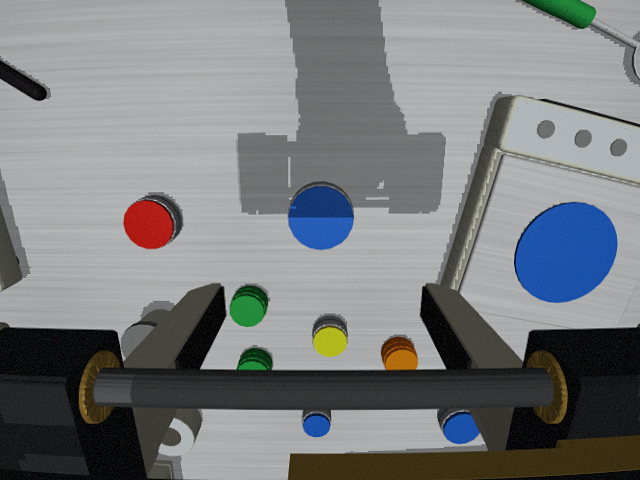

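The wrist view shows blue large at (320,217), which gives (0.439, 0.075) and agrees with the other views. Descending to grasp.

```bash
python3 -m handwheel '{"dp":[[0,-2,35],[0,0,35],[0,0,35],[0,0,30],[0,0,20],[0,0,12],[0,0,5],[0,0,0]],"rot":[[0,0,0],[0,0,0],[0,0,0],[0,0,0],[0,0,0],[0,0,0],[0,0,0],[0,0,0]],"hand":[-1,-1,-1,-1,-1,-1,-1,-1]}'
```

```text
clock: 2.87
tool_pos: [0.4482, 0.0849, 0.0283]
tool_rot: [3.134, 0.018, -3.129]
ft_force: [-0.6, -0.7, 0.2]
opening: 0.0933
```

```bash
python3 -m handwheel '{"dp":[[9,-10,0],[0,0,7],[0,0,6],[0,0,0],[0,0,0]],"rot":[[0.007,0.018,0.012],[0,0,0],[0,0,0],[0,0,0],[0,0,0]],"hand":[-1,-1,-1,-1,-1]}'
```

```text
clock: 3.28
tool_pos: [0.4412, 0.0748, 0.0174]
tool_rot: [3.141, 0.005, -3.141]
ft_force: [0.4, -0.5, -0.4]
opening: 0.0932
```

```bash
python3 -m handwheel '{"dp":[[2,0,3],[0,0,0],[0,0,0],[0,0,0],[0,0,0],[0,0,0],[0,0,0],[0,0,0]],"rot":[[0,0.005,0],[0,0,0],[0,0,0],[0,0,0],[0,0,0],[0,0,0],[0,0,0],[0,0,0]],"hand":[-1,0,0.5,0.5,0.5,0.5,0.5,0.5]}' 25
```

```text
clock: 3.95
tool_pos: [0.44, 0.0751, 0.0152]
tool_rot: [3.14, 0.002, -3.141]
ft_force: [1.0, -0.2, -0.3]
opening: 0.0596
```

```bash
python3 -m handwheel '{"dp":[[0,0,-20],[0,0,-35],[0,0,-35],[0,0,-25],[-3,30,0],[-4,35,0],[-4,35,0],[-4,30,0]],"rot":[[0,0,0],[0,0,0],[0,0,0],[0,0,0],[0,0,0],[0,0,0],[0,0,0],[0,0,0]],"hand":[0.5,0.5,0.5,0.5,0.5,0.5,0.5,0.5]}'; python3 -m handwheel '{"dp":[[-2,35,0],[-2,25,0],[0,10,0],[0,0,0]],"rot":[[0,0,0],[0,0,0],[0,0,0],[0,0,0]],"hand":[0.5,0.5,0.5,0.5]}'
```

```text
clock: 4.62
tool_pos: [0.4496, 0.1964, 0.13]
tool_rot: [-3.132, -0.016, 3.122]
ft_force: [0.7, 0.5, -4.8]
opening: 0.0591
clock: 4.95
tool_pos: [0.4507, 0.2767, 0.126]
tool_rot: [-3.134, -0.022, 3.132]
ft_force: [-0.1, 0.0, -4.7]
opening: 0.0598
```

```bash
python3 -m handwheel '{"dp":[[-11,6,0],[0,0,0],[0,0,0]],"rot":[[-0.007,-0.022,-0.009],[0,0,0],[0,0,0]],"hand":[0.5,0.5,0.5]}'
python3 - <<'E'
from h import *
c=cam("wrist");s=bot.read_state();print(s["tool_pos"],s["tool_rot"])
im=bot.get_image("wrist");cv2.imwrite("pics/w2.png",im)
for b in blobs(im,"blue"):
    M=cv2.moments(b);print(M["m10"]/M["m00"],M["m01"]/M["m00"])
    for z in(.055,.1255):print(meas(c,b,z))
    w=cast(c,b.reshape(-1,2),.055);print(w[:,:2].min(0),w[:,:2].max(0))
im=cv2.imread("pics/w1.png")
E
```

```text
clock: 5.2
tool_pos: [0.4609, 0.2777, 0.1235]
tool_rot: [-3.135, -0.004, 3.14]
ft_force: [-0.2, -0.6, -4.3]
opening: 0.0597
[0.46085207 0.27768078 0.12351491] [-3.13496832 -0.00352272  3.13988858]
322.58265840876606 315.5252765867344
(0.5013993239907141, 0.2770879502191518, np.float64(0.08640489701582436))
(0.4634746248121981, 0.2776801578056534, np.float64(0.05914996958713918))
[0.45854083 0.23275388] [0.54040826 0.32137115]
340.4675337117673 229.64290675672436
(0.4426673817859726, 0.2884531122040161, np.float64(0.0575978004080235))
(0.4232690291373274, 0.2854605258505024, np.float64(0.039430516153526725))
[0.41790174 0.2397234 ] [0.47917452 0.32876912]
```

View pics/w2.png

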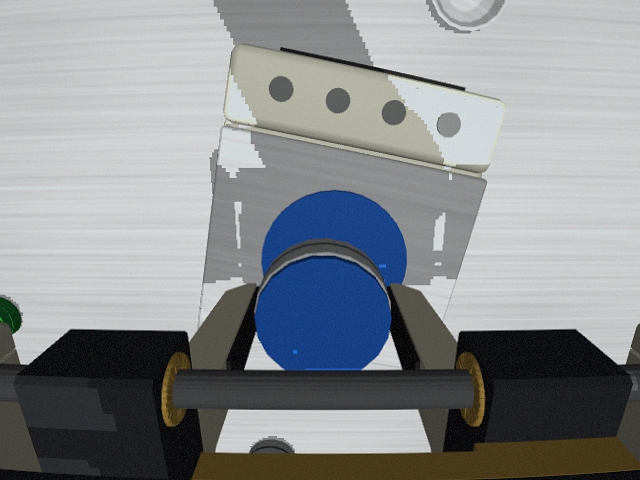

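The wrist view shows the held weight at (322,315) over the mat, whose visible far arc is at rows 190 and up. The mat centre comes out near (0.4625, 0.284).

```bash
python3 -m handwheel '{"dp":[[-1,6,10],[0,0,15],[0,0,12],[0,0,0],[0,0,0]],"rot":[[-0.006,-0.004,0],[0,0,0],[0,0,0],[0,0,0],[0,0,0]],"hand":[0.5,0.5,0.5,0.5,0.5]}'
```

```text
clock: 5.67
tool_pos: [0.4652, 0.2744, 0.0868]
tool_rot: [-3.137, 0.003, 3.126]
ft_force: [-0.6, -0.0, -4.6]
opening: 0.0596
```

```bash
python3 -m handwheel '{"dp":[[2.5,9,3],[0,0,0],[0,0,0]],"rot":[[-0.004,0.003,-0.015],[0,0,0],[0,0,0]],"hand":[0.5,0.5,0.5]}'
```

```text
clock: 5.92
tool_pos: [0.464, 0.2822, 0.0851]
tool_rot: [-3.141, 0.002, 3.139]
ft_force: [0.6, 0.3, -4.1]
opening: 0.0598
```

```bash
python3 -m handwheel '{"dp":[[1.5,1.5,8],[0,0,4],[0,0,0],[0,0,0]],"rot":[[0,0,0],[0,0,0],[0,0,0],[0,0,0]],"hand":[0.5,0.5,0.5,0.5]}'
```

```text
clock: 6.25
tool_pos: [0.4628, 0.285, 0.0732]
tool_rot: [3.14, 0.004, 3.14]
ft_force: [0.1, 0.4, -3.8]
opening: 0.0593
```

```bash
python3 -m handwheel '{"dp":[[0,0,2],[0,0,1],[0,0,0]],"rot":[[0,0,0],[0,0,0],[0,0,0]],"hand":[0.5,0.5,0.5]}'
```

```text
clock: 6.5
tool_pos: [0.4629, 0.2851, 0.0703]
tool_rot: [3.14, 0.004, 3.14]
ft_force: [0.8, -0.1, -4.2]
opening: 0.0596
```

```bash
python3 -m handwheel '{"dp":[[0,0,1],[0,0,0.7],[0,0,0]],"rot":[[0,0,0],[0,0,0],[0,0,0]],"hand":[0.5,0.5,0.5]}'
```

```text
clock: 6.75
tool_pos: [0.463, 0.2851, 0.0704]
tool_rot: [3.14, 0.005, 3.14]
ft_force: [1.3, 0.8, -4.3]
opening: 0.0598
```

```bash
python3 -m handwheel '{"dp":[[0,0,2],[0,0,0],[0,0,0]],"rot":[[0,0,0],[0,0,0],[0,0,0]],"hand":[0.5,0.5,0.5]}'
```

```text
clock: 7.0
tool_pos: [0.4638, 0.2855, 0.0708]
tool_rot: [3.138, 0.007, 3.14]
ft_force: [0.1, -0.0, -4.8]
opening: 0.0594
```

```bash
python3 -m handwheel '{"dp":[[1,-1,2],[0,0,2]],"rot":[[0.003,0.007,0],[0,0,0]],"hand":[0.5,0.5]}'
python3 - <<'E'
from h import *
s=bot.read_state();print(s["ft_force"],s["torque"],s["joint_positions"])
c=cam("wrist");im=bot.get_image("wrist");cv2.imwrite("pics/w3.png",im)
cv2.imwrite("pics/s3.png",cv2.resize(bot.get_image("scene")[120:320,380:640],None,fx=3,fy=3))
E
```

```text
clock: 7.17
tool_pos: [0.4638, 0.2855, 0.07]
tool_rot: [3.139, 0.002, 3.139]
ft_force: [-6.3, -4.8, 21.2]
opening: 0.0595
[-6.27577304 -4.84899364 21.2441269 ] [-0.75114076  1.45253251  0.03098217] [-0.58808917  0.66429975 -0.00503218  1.89660498  0.00399456  0.57810756
  0.97310798]
```

View pics/s3.png

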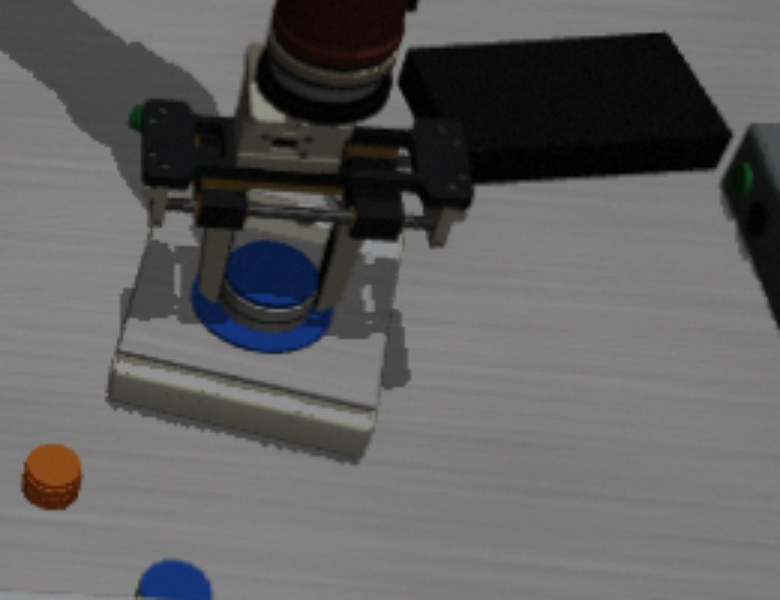

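View pics/w3.png

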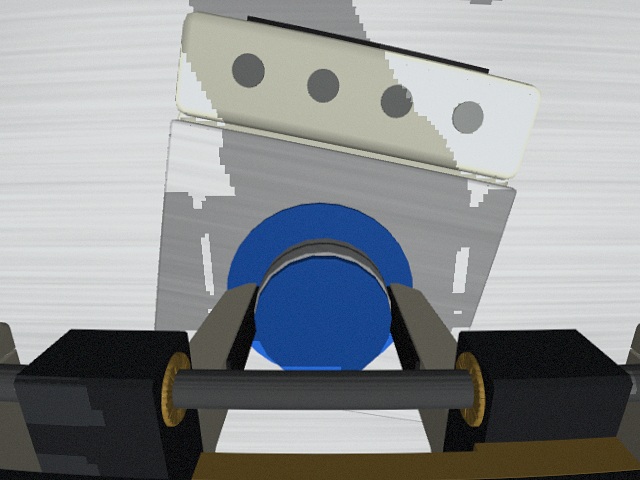

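Contact is confirmed: the force has reversed to +21 N and the weight sits flat near the mat's middle. Releasing, then lifting.

```bash
python3 -m handwheel '{"dp":[[0,0,-0.5],[0,0,0],[0,0,0],[0,0,0],[0,0,-20],[0,0,-35],[0,0,-35],[0,0,-30]],"rot":[[0,0,0],[0,0,0],[0,0,0],[0,0,0],[0,0,0],[0,0,0],[0,0,0],[0,0,0]],"hand":[0.3,-0.5,-0.8,-0.8,-0.8,-0.8,-0.8,-0.8]}'; python3 -m handwheel '{"dp":[[0,0,-25],[0,0,0],[0,0,0]],"rot":[[0,0,0],[0,0,0],[0,0,0]],"hand":[-0.8,-0.8,-0.8]}'
cat >> h.py <<'E'
def show(im,col,z,lo=200):
    c=cam("wrist")
    for b in blobs(im,col,lo):
        M=cv2.moments(b);print(col,"px %.0f %.0f"%(M["m10"]/M["m00"],M["m01"]/M["m00"]),np.round(meas(c,b,z),4))
E
python3 - <<'E'
from h import *
im=bot.get_image("wrist");cv2.imwrite("pics/w4.png",im); show(im,"blue",.081); s=bot.read_state();print(s["opening"],s["tool_pos"],s["tool_rot"])
E
```

```text
clock: 7.93
tool_pos: [0.462, 0.2838, 0.1875]
tool_rot: [-3.137, -0.008, 3.139]
ft_force: [0.3, 0.9, 0.7]
opening: 0.0837
clock: 8.18
tool_pos: [0.4662, 0.2864, 0.2205]
tool_rot: [3.138, 0.005, 3.139]
ft_force: [-1.0, -0.1, -2.3]
opening: 0.0837
blue px 319 214 [0.457  0.2846 0.0813]
0.08320361925746003 [0.46651163 0.28652452 0.2205293 ] [3.13721539 0.00543491 3.13882097]
```

View pics/w4.png

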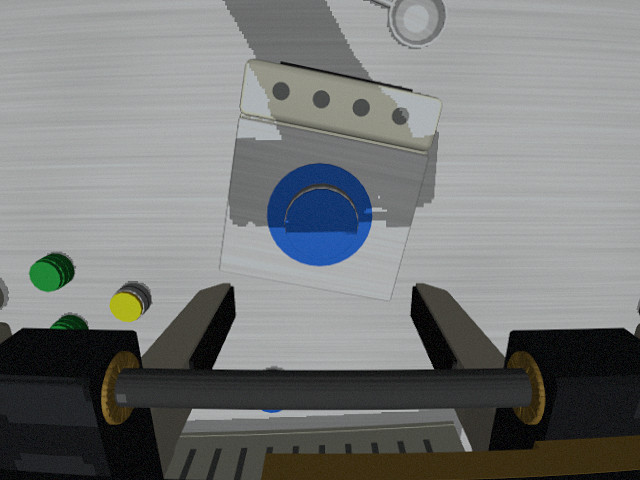

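Run:
```python
from h import *
c=cam("wrist");im=cv2.imread("pics/w4.png");b=max(blobs(im,"blue"),key=cv2.contourArea)
print("mat",meas(c,b,.055))
# weight: arc left, right and top
print(cast(c,[(285,222),(357,222),(321,187)],.081))
cv2.imwrite("pics/w4c.png",cv2.resize(im[150:280,250:390],None,fx=5,fy=4.5,interpolation=cv2.INTER_CUBIC)*1)
```

```text
mat (0.463385609800416, 0.28448572437855707, np.float64(0.08845776105844341))
[[0.46163943 0.25765449 0.081     ]
 [0.46190966 0.31425494 0.081     ]
 [0.43411641 0.28607746 0.081     ]]
```

View pics/w4c.png

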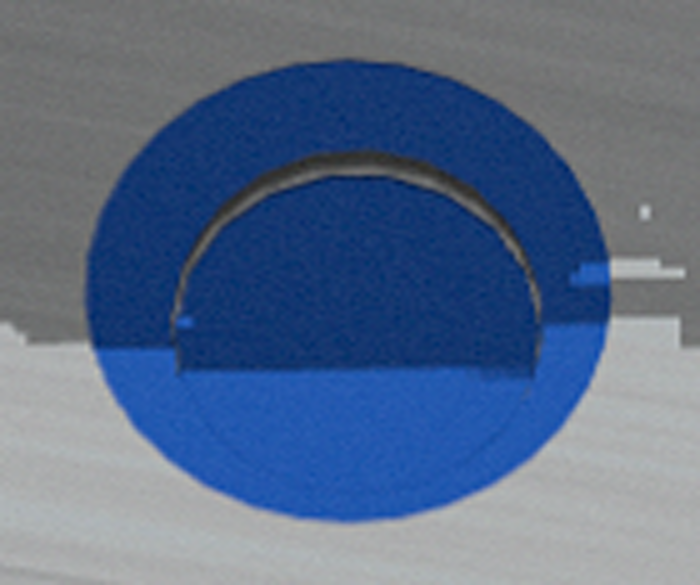

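Blue large stands at about (0.464, 0.286), within 2 mm of the mat centre (0.463, 0.2845). Next is blue medium.

```bash
python3 -m handwheel '{"dp":[[-30,-8,0],[-35,-9,0],[-35,-9,0],[-35,-9,0],[-35,-9,0],[-20,-6,0],[0,0,0],[0,0,0]],"rot":[[0,0,0],[0,0,0],[0,0,0],[0,0,0],[0,0,0],[0,0,0],[0,0,0],[0,0,0]],"hand":[-0.8,-0.8,-0.8,-0.8,-0.8,-0.8,-0.8,-0.8]}'
python3 - <<'E'
from h import *
im=bot.get_image("wrist");cv2.imwrite("pics/w5.png",im); show(im,"blue",.024); s=bot.read_state();print(s["opening"],s["tool_pos"],s["tool_rot"])
E
```

```text
clock: 8.9
tool_pos: [0.6561, 0.2348, 0.2027]
tool_rot: [-3.137, -0.02, -3.136]
ft_force: [-0.0, 0.1, -0.4]
opening: 0.0837
blue px 317 241 [0.6739 0.2286 0.0401]
blue px 144 233 [0.6679 0.0706 0.0286]
blue px 393 15 [0.4876 0.2882 0.0387]
0.08366886109097915 [0.65553773 0.23433214 0.20234314] [-3.13588749 -0.02030432 -3.13609949]
```

View pics/w5.png

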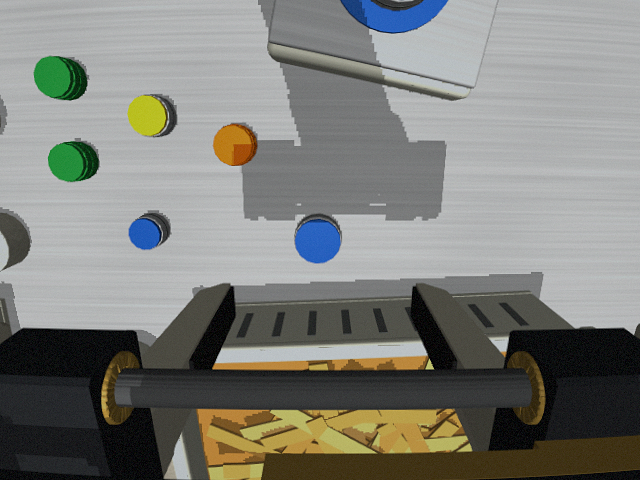

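Run:
```python
from h import *
c=cam("wrist");print(cast(c,[(317,296)],0.0))
for z in(.04,.05,.06,.07,.08,.1):print(z,cast(c,[(300,348)],z)[0,0],cast(cam("top"),[(197,137)],z)[0,:2])
```

```text
[[0.73837082 0.22791488 0.        ]]
0.04 0.7736133585421741 [0.7500793  0.21374455]
0.05 0.76748952210091 [0.74748682 0.21130538]
0.06 0.761365685659646 [0.74489435 0.20886621]
0.07 0.755241849218382 [0.74230187 0.20642704]
0.08 0.749118012777118 [0.73970939 0.20398787]
0.1 0.7368703398945899 [0.73452444 0.19910953]
```

```bash
python3 -m handwheel '{"dp":[[-16,-6,0],[0,0,0],[0,0,25],[0,0,35],[0,0,35],[0,0,25],[0,0,0],[0,0,0]],"rot":[[-0.005,-0.02,0.005],[0,0,0],[0,0,0],[0,0,0],[0,0,0],[0,0,0],[0,0,0],[0,0,0]],"hand":[-0.8,-0.8,-0.8,-0.8,-0.8,-0.8,-0.8,-0.8]}'
```

```text
clock: 9.62
tool_pos: [0.6682, 0.236, 0.0827]
tool_rot: [3.135, 0.005, -3.131]
ft_force: [1.0, -0.0, 1.1]
opening: 0.0834
```

```bash
python3 -m handwheel '{"dp":[[-4,-7.5,5],[0,0,20],[0,0,20],[0,0,12],[0,0,0],[0,0,0]],"rot":[[0.006,0.005,0.01],[0,0,0],[0,0,0],[0,0,0],[0,0,0],[0,0,0]],"hand":[-0.8,-0.8,-0.8,-0.8,-0.8,-0.8]}'
```

```text
clock: 10.12
tool_pos: [0.6801, 0.2303, 0.036]
tool_rot: [3.136, 0.018, 3.141]
ft_force: [0.7, 0.8, 0.2]
opening: 0.0836
```

```bash
python3 -m handwheel '{"dp":[[8,-2,0],[0,0,10],[0,0,8],[0,0,0],[0,0,0]],"rot":[[0.005,0.018,0],[0,0,0],[0,0,0],[0,0,0],[0,0,0]],"hand":[-0.8,-0.8,-0.8,-0.8,-0.8]}'
```

```text
clock: 10.53
tool_pos: [0.6746, 0.2289, 0.0217]
tool_rot: [3.138, 0.006, 3.14]
ft_force: [0.4, 0.6, -0.4]
opening: 0.0835
```

```bash
python3 -m handwheel '{"dp":[[2,0,3],[0,0,4],[0,0,0],[0,0,0],[0,0,0],[0,0,0],[0,0,0],[0,0,0]],"rot":[[0.003,0.006,0],[0,0,0],[0,0,0],[0,0,0],[0,0,0],[0,0,0],[0,0,0],[0,0,0]],"hand":[-0.8,-0.8,-0.8,0.4,0.6,0.7,0.7,0.7]}' 25; python3 -m handwheel '{"dp":[[0,0,0],[0,0,0]],"rot":[[0,0,0],[0,0,0]],"hand":[0.7,0.7]}'
```

```text
clock: 11.2
tool_pos: [0.6726, 0.2292, 0.0141]
tool_rot: [3.141, 0.0, 3.141]
ft_force: [-0.1, 0.3, 0.3]
opening: 0.0548
clock: 11.37
tool_pos: [0.6727, 0.2293, 0.0144]
tool_rot: [3.141, 0.001, 3.141]
ft_force: [-0.2, -0.9, -0.8]
opening: 0.0432
```

```bash
python3 -m handwheel '{"dp":[[0,0,-20],[0,0,-35],[0,0,-35],[0,0,-35],[0,0,-30],[0,0,0],[0,0,0],[0,0,0]],"rot":[[0,0,0],[0,0,0],[0,0,0],[0,0,0],[0,0,0],[0,0,0],[0,0,0],[0,0,0]],"hand":[0.7,0.7,0.7,0.7,0.7,0.7,0.7,0.7]}'; python3 -m handwheel '{"dp":[[30,8,0],[35,9,0],[35,9,0],[35,9,0],[35,9,0],[20,6,0],[0,0,0],[0,0,0]],"rot":[[0,0,0],[0,0,0],[0,0,0],[0,0,0],[0,0,0],[0,0,0],[0,0,0],[0,0,0]],"hand":[0.7,0.7,0.7,0.7,0.7,0.7,0.7,0.7]}'
```

```text
clock: 12.03
tool_pos: [0.6678, 0.2275, 0.1675]
tool_rot: [-3.136, -0.016, 3.141]
ft_force: [2.3, -0.2, -3.4]
opening: 0.0436
clock: 12.7
tool_pos: [0.4598, 0.2715, 0.1516]
tool_rot: [-3.116, -0.045, 3.138]
ft_force: [0.4, -0.6, -2.1]
opening: 0.0435
```

```bash
python3 -m handwheel '{"dp":[[0,7,0],[0,0,0],[0,0,0]],"rot":[[-0.026,-0.045,-0.003],[0,0,0],[0,0,0]],"hand":[0.7,0.7,0.7]}'
python3 - <<'E'
from h import *
c=cam("wrist");im=bot.get_image("wrist");cv2.imwrite("pics/w6.png",im); s=bot.read_state();print(s["tool_pos"],s["tool_rot"])
z=s["tool_pos"][2]+.0096; show(im,"blue",z);
E
```

```text
clock: 12.95
tool_pos: [0.4604, 0.2766, 0.148]
tool_rot: [-3.139, -0.003, 3.14]
ft_force: [0.4, -0.5, -2.0]
opening: 0.043
[0.46027797 0.27653242 0.14790068] [-3.1383657  -0.00370357  3.13942119]
blue px 323 323 [0.4619 0.2766 0.0411]
blue px 336 234 [0.4227 0.282  0.0441]
```

View pics/w6.png

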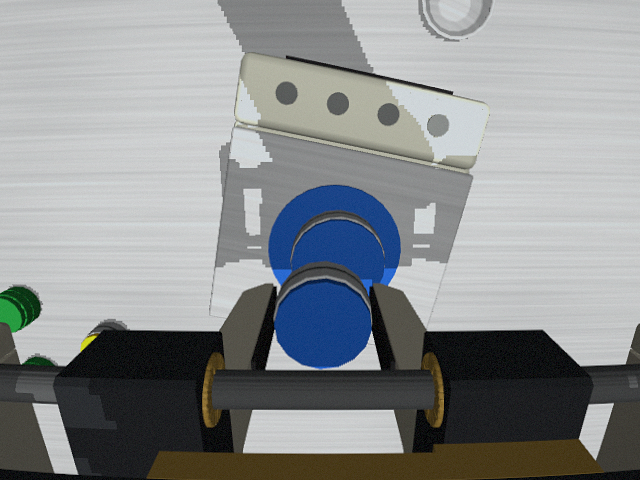

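```bash
python3 - <<'E'
from h import *
c=cam("wrist");print(cast(c,[(291,257),(384,257),(338,219)],.081))
E
python3 -m handwheel '{"dp":[[-3,9,5],[0,0,12],[0,0,10],[0,0,0],[0,0,0]],"rot":[[-0.003,-0.003,-0.002],[0,0,0],[0,0,0],[0,0,0],[0,0,0]],"hand":[0.7,0.7,0.7,0.7,0.7]}'
```

```text
[[0.45803393 0.25714975 0.081     ]
 [0.4581576  0.31377885 0.081     ]
 [0.43433469 0.28555711 0.081     ]]
clock: 13.42
tool_pos: [0.4688, 0.2856, 0.1178]
tool_rot: [-3.141, 0.001, 3.136]
ft_force: [0.9, -1.0, -2.1]
opening: 0.0432
```

```bash
python3 -m handwheel '{"dp":[[5,0,3],[0,0,6],[0,0,6],[0,0,0],[0,0,0]],"rot":[[0,0.001,-0.005],[0,0,0],[0,0,0],[0,0,0],[0,0,0]],"hand":[0.7,0.7,0.7,0.7,0.7]}'
```

```text
clock: 13.83
tool_pos: [0.4642, 0.2859, 0.1016]
tool_rot: [-3.141, 0.001, 3.141]
ft_force: [-0.2, -1.0, -1.6]
opening: 0.0435
```

```bash
python3 -m handwheel '{"dp":[[0.5,0,2.5],[0,0,2],[0,0,0],[0,0,0]],"rot":[[0,0,0],[0,0,0],[0,0,0],[0,0,0]],"hand":[0.7,0.7,0.7,0.7]}'
```

```text
clock: 14.17
tool_pos: [0.4639, 0.286, 0.0972]
tool_rot: [3.141, 0.002, 3.141]
ft_force: [-0.3, -0.4, -2.3]
opening: 0.043
```

```bash
python3 -m handwheel '{"dp":[[0.3,-0.4,2],[0,0,2]],"rot":[[0,0.002,0],[0,0,0]],"hand":[0.7,0.7]}'
```

```text
clock: 14.33
tool_pos: [0.4639, 0.286, 0.095]
tool_rot: [3.141, 0.0, 3.141]
ft_force: [-5.1, -3.6, 21.4]
opening: 0.0434
```

```bash
python3 -m handwheel '{"dp":[[0,0,-0.5],[0,0,0],[0,0,0],[0,0,0],[0,0,-20],[0,0,-35],[0,0,-30],[0,0,-20]],"rot":[[0,0,0],[0,0,0],[0,0,0],[0,0,0],[0,0,0],[0,0,0],[0,0,0],[0,0,0]],"hand":[0.5,-0.2,-0.5,-0.5,-0.5,-0.5,-0.5,-0.5]}'; python3 -m handwheel '{"dp":[[0,0,-15],[0,0,0],[0,0,0]],"rot":[[0,0,0],[0,0,0],[0,0,0]],"hand":[-0.5,-0.5,-0.5]}'
python3 - <<'E'
from h import *
im=bot.get_image("wrist");cv2.imwrite("pics/w7.png",cv2.resize(im[130:330,180:460],None,fx=2.8,fy=2.8)); s=bot.read_state();print(s["opening"],s["tool_pos"],s["tool_rot"])
E
```

```text
clock: 15.0
tool_pos: [0.4624, 0.2845, 0.2004]
tool_rot: [-3.138, -0.007, 3.14]
ft_force: [0.3, -0.2, -0.1]
opening: 0.0702
clock: 15.25
tool_pos: [0.4652, 0.2862, 0.2212]
tool_rot: [3.139, 0.003, 3.14]
ft_force: [-0.6, -0.4, -1.4]
opening: 0.0701
0.06980055860967588 [0.46527975 0.28628353 0.22109133] [3.13896787e+00 2.96674504e-03 3.14018997e+00]
```

View pics/w7.png

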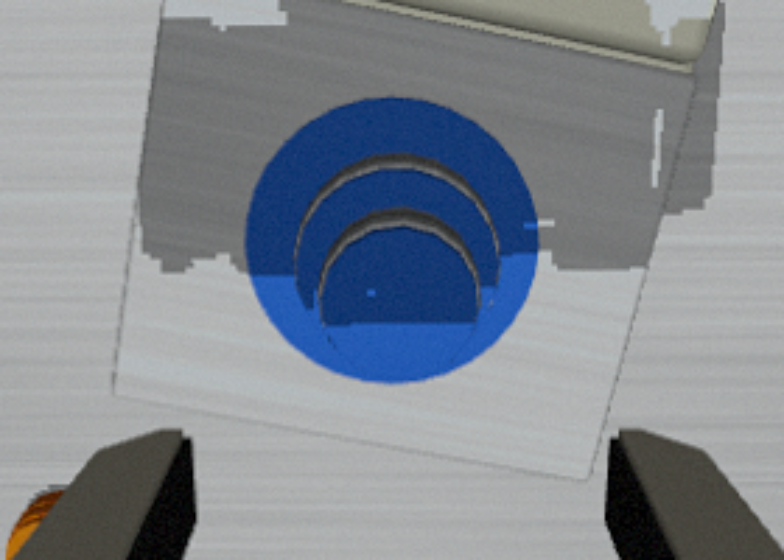

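Blue medium sits on blue large and looks concentric. I'll compute its centre, then go to blue small.

```bash
python3 - <<'E'
from h import *
c=cam("wrist");f=lambda x,y:(x/2.8+180,y/2.8+130)
print("med",cast(c,[f(320,295),f(480,295),f(400,228)],.105)); print("lar",cast(c,[f(296,255),f(498,255),f(397,170)],.081))
E
python3 -m handwheel '{"dp":[[-30,-33,0],[-33,-36,0],[-33,-36,0],[-33,-36,0],[-33,-36,0],[-25,-25,0],[0,0,0],[0,0,0]],"rot":[[0,0,0],[0,0,0],[0,0,0],[0,0,0],[0,0,0],[0,0,0],[0,0,0],[0,0,0]],"hand":[-0.5,-0.5,-0.5,-0.5,-0.5,-0.5,-0.5,-0.5]}'
```

```text
med [[0.4641953  0.26591615 0.105     ]
 [0.46432396 0.30768057 0.105     ]
 [0.44636742 0.28683214 0.105     ]]
lar [[0.45951575 0.25765158 0.081     ]
 [0.45968533 0.31443569 0.081     ]
 [0.43552851 0.28610771 0.081     ]]
clock: 15.97
tool_pos: [0.6375, 0.0975, 0.2041]
tool_rot: [-3.14, -0.02, -3.13]
ft_force: [-0.1, 0.9, -0.6]
opening: 0.0694
```

```bash
python3 -m handwheel '{"dp":[[-30,-27,0],[0,0,0],[0,0,0]],"rot":[[0,-0.02,0.011],[0,0,0],[0,0,0]],"hand":[-0.5,-0.5,-0.5]}'
python3 - <<'E'
from h import *
im=bot.get_image("wrist");cv2.imwrite("pics/w8.png",im); show(im,"blue",.024,80);show(im,"yellow",.024,80); s=bot.read_state();print(s["tool_pos"],s["tool_rot"])
E
```

```text
clock: 16.22
tool_pos: [0.6654, 0.0717, 0.1974]
tool_rot: [-3.14, -0.01, -3.139]
ft_force: [-0.4, 1.4, -0.9]
opening: 0.0697
blue px 321 224 [0.6692 0.0673 0.0282]
blue px 611 10 [0.4916 0.2995 0.0306]
yellow px 16 219 [ 0.6643 -0.2122  0.0431]
yellow px 338 100 [0.5656 0.0814 0.0317]
[0.66552598 0.06964912 0.19723328] [-3.13745168 -0.0098666  -3.14082191]
```

View pics/w8.png

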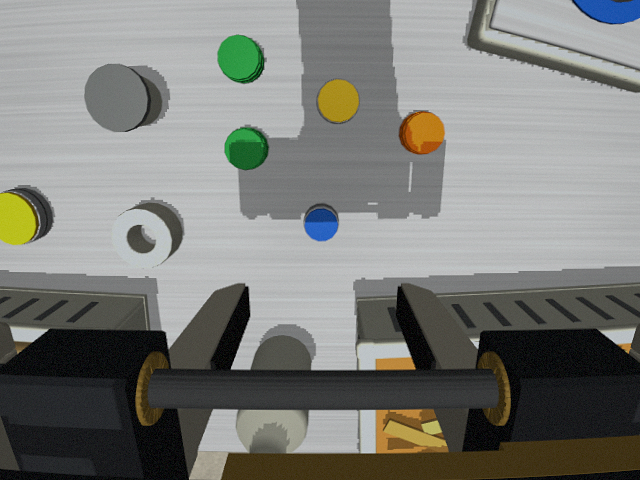

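```bash
python3 -m handwheel '{"dp":[[-3,0,15],[0,0,35],[0,0,35],[0,0,35],[0,0,20],[0,0,0],[0,0,0]],"rot":[[-0.004,-0.01,0],[0,0,0],[0,0,0],[0,0,0],[0,0,0],[0,0,0],[0,0,0]],"hand":[-0.5,-0.5,-0.5,-0.5,-0.5,-0.5,-0.5]}'
```

```text
clock: 16.85
tool_pos: [0.6655, 0.0788, 0.053]
tool_rot: [3.139, 0.002, -3.129]
ft_force: [-0.0, -0.2, 0.3]
opening: 0.0698
```

```bash
python3 -m handwheel '{"dp":[[-3.5,-10,0],[0,0,10],[0,0,12],[0,0,6],[0,0,0],[0,0,0]],"rot":[[0.003,0.002,0.012],[0,0,0],[0,0,0],[0,0,0],[0,0,0],[0,0,0]],"hand":[-0.5,-0.5,-0.5,-0.5,-0.5,-0.5]}'
```

```text
clock: 17.35
tool_pos: [0.6731, 0.0696, 0.0288]
tool_rot: [3.14, 0.01, -3.141]
ft_force: [0.5, 0.8, -0.4]
opening: 0.07
```

```bash
python3 -m handwheel '{"dp":[[4,-1,3],[0,0,8],[0,0,4],[0,0,0],[0,0,0]],"rot":[[0,0.01,0],[0,0,0],[0,0,0],[0,0,0],[0,0,0]],"hand":[-0.5,-0.5,-0.5,-0.5,-0.5]}'
```

```text
clock: 17.77
tool_pos: [0.6693, 0.0687, 0.0131]
tool_rot: [3.14, 0.001, -3.141]
ft_force: [-0.1, -0.0, 0.1]
opening: 0.0696
```

```bash
python3 -m handwheel '{"dp":[[0,0,-1],[0,0,0],[0,0,0],[0,0,0],[0,0,0],[0,0,0],[0,0,0],[0,0,0]],"rot":[[0,0,0],[0,0,0],[0,0,0],[0,0,0],[0,0,0],[0,0,0],[0,0,0],[0,0,0]],"hand":[0,0.7,0.8,0.8,0.8,0.8,0.8,0.8]}' 25; python3 -m handwheel '{"dp":[[0,0,-20],[0,0,-35],[0,0,-35],[0,0,-35],[0,0,-35],[0,0,-25],[0,0,0],[0,0,0]],"rot":[[0,0,0],[0,0,0],[0,0,0],[0,0,0],[0,0,0],[0,0,0],[0,0,0],[0,0,0]],"hand":[0.8,0.8,0.8,0.8,0.8,0.8,0.8,0.8]}'
```

```text
clock: 18.43
tool_pos: [0.6698, 0.069, 0.0149]
tool_rot: [3.14, 0.002, -3.141]
ft_force: [0.1, -0.2, -1.0]
opening: 0.0311
clock: 19.1
tool_pos: [0.666, 0.068, 0.2026]
tool_rot: [3.142, -0.011, -3.141]
ft_force: [-1.0, -0.6, -2.6]
opening: 0.0314
```

```bash
python3 -m handwheel '{"dp":[[28,30,0],[33,36,0],[33,36,0],[33,36,0],[33,36,0],[28,30,0],[0,0,0],[0,0,0]],"rot":[[0,0,0],[0,0,0],[0,0,0],[0,0,0],[0,0,0],[0,0,0],[0,0,0],[0,0,0]],"hand":[0.8,0.8,0.8,0.8,0.8,0.8,0.8,0.8]}'
```

```text
clock: 19.77
tool_pos: [0.4814, 0.2554, 0.1887]
tool_rot: [-3.127, -0.032, 3.137]
ft_force: [1.1, -1.2, -1.6]
opening: 0.0315
```

```bash
python3 -m handwheel '{"dp":[[17,30,0],[0,0,0],[0,0,0]],"rot":[[-0.015,-0.032,-0.004],[0,0,0],[0,0,0]],"hand":[0.8,0.8,0.8]}';python3 - <<'E'
from h import *
im=bot.get_image("wrist");cv2.imwrite("pics/w9.png",im); s=bot.read_state();print(s["tool_pos"],s["tool_rot"])
show(im,"blue",s["tool_pos"][2]+.009)
E
```

```text
clock: 20.02
tool_pos: [0.4622, 0.2848, 0.1844]
tool_rot: [-3.138, -0.006, 3.142]
ft_force: [0.4, -0.9, -0.7]
opening: 0.0314
[0.46095419 0.28638616 0.18420608] [-3.13967848 -0.00824628 -3.14032832]
blue px 323 318 [0.4597 0.2865 0.0293]
blue px 323 227 [0.4209 0.2864 0.0434]
```

View pics/w9.png

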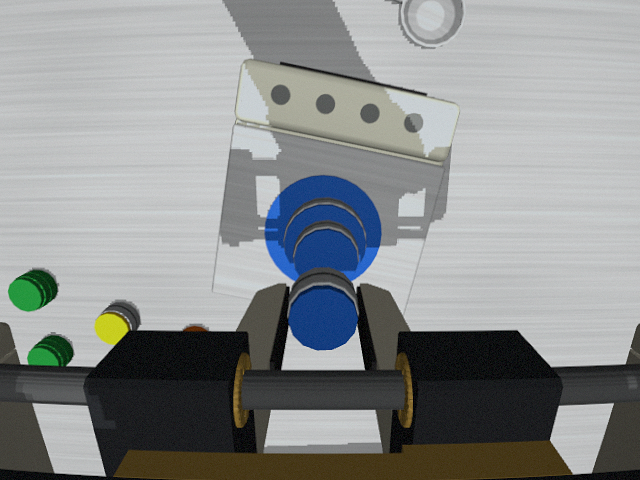

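```bash
python3 - <<'E'
from h import *
c=cam("wrist");im=cv2.imread("pics/w9.png");print(cast(c,[(293,253),(359,253),(326,229)],.105))
cv2.imwrite("pics/w9c.png",cv2.resize(im[170:360,250:400],None,fx=4,fy=3))
E
python3 -m handwheel '{"dp":[[-4.5,0,10],[0,0,10],[0,0,10],[0,0,0],[0,0,0]],"rot":[[-0.002,-0.008,0],[0,0,0],[0,0,0],[0,0,0],[0,0,0]],"hand":[0.8,0.8,0.8,0.8,0.8]}'
```

```text
[[0.45997605 0.2672996  0.105     ]
 [0.45993522 0.30955916 0.105     ]
 [0.4440686  0.28838485 0.105     ]]
clock: 20.48
tool_pos: [0.4675, 0.2816, 0.15]
tool_rot: [-3.138, -0.004, 3.135]
ft_force: [1.1, 0.4, -1.6]
opening: 0.0316
```

View pics/w9c.png

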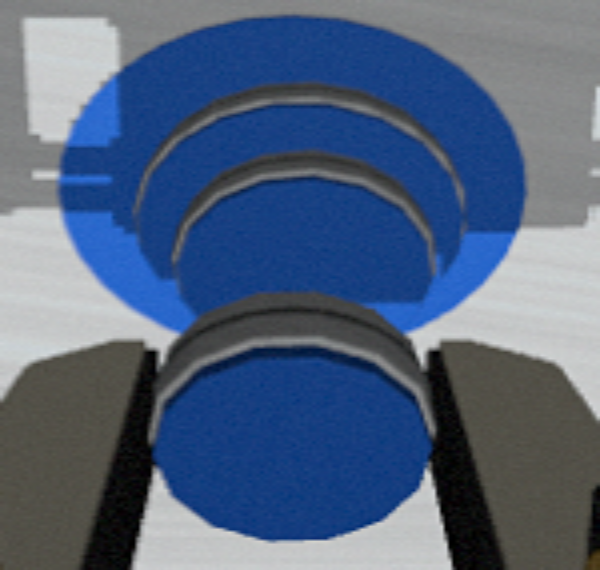

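```bash
python3 -m handwheel '{"dp":[[1,5,5],[0,0,7],[0,0,7],[0,0,0],[0,0,0]],"rot":[[-0.003,-0.004,-0.006],[0,0,0],[0,0,0],[0,0,0],[0,0,0]],"hand":[0.8,0.8,0.8,0.8,0.8]}'
```

```text
clock: 20.9
tool_pos: [0.4676, 0.2859, 0.1294]
tool_rot: [-3.141, 0.001, 3.139]
ft_force: [0.0, 1.4, -1.0]
opening: 0.0315
```

```bash
python3 -m handwheel '{"dp":[[1.2,0.8,3],[0,0,4],[0,0,0],[0,0,0]],"rot":[[0,0.001,-0.002],[0,0,0],[0,0,0],[0,0,0]],"hand":[0.8,0.8,0.8,0.8]}'
```

```text
clock: 21.23
tool_pos: [0.4665, 0.2871, 0.1221]
tool_rot: [3.141, 0.0, 3.141]
ft_force: [-0.3, 0.4, -1.2]
opening: 0.0314
```

```bash
python3 -m handwheel '{"dp":[[0,0,2],[0,0,2]],"rot":[[0,0,0],[0,0,0]],"hand":[0.8,0.8]}'
```

```text
clock: 21.4
tool_pos: [0.4668, 0.2874, 0.1196]
tool_rot: [3.141, 0.001, 3.142]
ft_force: [-4.4, -3.3, 19.0]
opening: 0.0313
```

```bash
python3 -m handwheel '{"dp":[[0,0,-0.5],[0,0,0],[0,0,0],[0,0,0],[0,0,-15],[0,0,-30],[0,0,-30],[0,0,-20]],"rot":[[0,0,0],[0,0,0],[0,0,0],[0,0,0],[0,0,0],[0,0,0],[0,0,0],[0,0,0]],"hand":[0.5,0,-0.3,-0.3,-0.3,-0.3,-0.3,-0.3]}'; python3 -m handwheel '{"dp":[[0,0,0],[0,0,0]],"rot":[[0,0,0],[0,0,0]],"hand":[-0.3,-0.3]}'
python3 - <<'E'
from h import *
im=bot.get_image("wrist");cv2.imwrite("pics/w10.png",cv2.resize(im[130:330,180:460],None,fx=2.8,fy=2.8)); s=bot.read_state();print(s["opening"],s["tool_pos"],s["tool_rot"])
cv2.imwrite("pics/s10.png",cv2.resize(bot.get_image("scene")[120:320,380:640],None,fx=3,fy=3))
E
```

```text
clock: 22.07
tool_pos: [0.4644, 0.2857, 0.2139]
tool_rot: [-3.137, -0.008, 3.141]
ft_force: [0.1, 0.1, -0.6]
opening: 0.0604
clock: 22.23
tool_pos: [0.4668, 0.2872, 0.2182]
tool_rot: [3.141, 0.0, 3.141]
ft_force: [1.3, 0.1, -0.5]
opening: 0.0608
0.06045719494767744 [0.46695755 0.28728072 0.2181646 ] [3.14091860e+00 6.76358284e-04 3.14135540e+00]
```

View pics/w10.png

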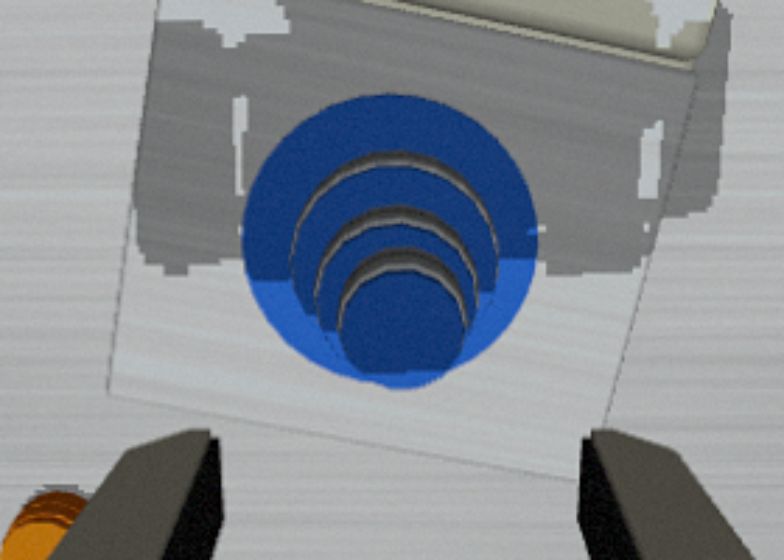

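View pics/s10.png

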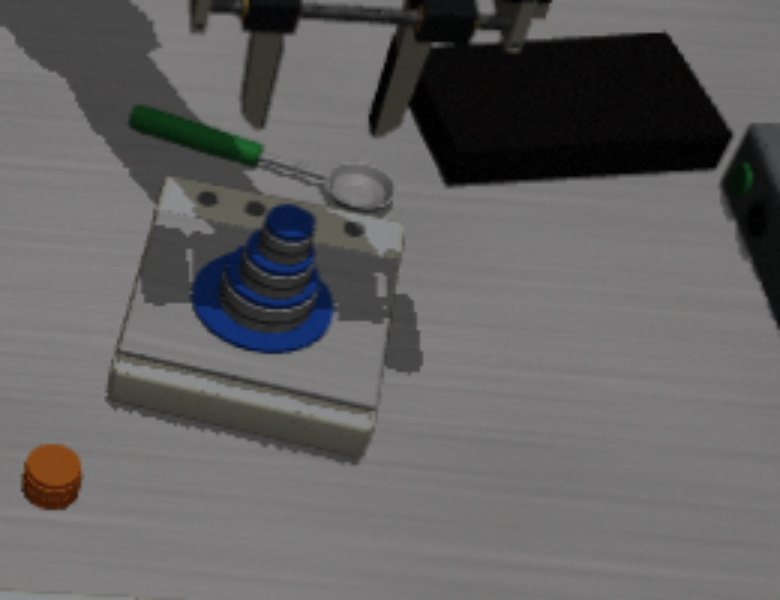

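The blue tower stands with three concentric steps. Checking its numbers, then moving to yellow large (421,187 in the top view).

```bash
python3 - <<'E'
from h import *
c=cam("wrist");f=lambda x,y:(x/2.8+180,y/2.8+130)
for n,l,r,t,z,d in(("L",291,497,168,.081,.03),("M",316,480,224,.105,.022),("S",340,467,269,.129,.016)):
    p=cast(c,[f(l,t+60),f(r,t+60),f((l+r)/2,t)],z);print(n,p[2,0]+d,p[:2,1].mean())
E
python3 -m handwheel '{"dp":[[-12,-30,0],[-15,-38,0],[-15,-38,0],[-15,-38,0],[-15,-38,0],[-15,-38,0],[-15,-38,0],[-15,-38,0]],"rot":[[0,0,0],[0,0,0],[0,0,0],[0,0,0],[0,0,0],[0,0,0],[0,0,0],[0,0,0]],"hand":[-0.3,-0.3,-0.3,-0.5,-0.7,-0.8,-0.8,-0.8]}'
```

```text
L 0.46498339391101196 0.2854920986016617
M 0.46721991672200913 0.28662259923819877
S 0.4666267504870838 0.2879578730515424
clock: 23.0
tool_pos: [0.58, -0.003, 0.2011]
tool_rot: [3.137, -0.027, -3.112]
ft_force: [0.7, 0.0, -0.0]
opening: 0.0832
```

```bash
python3 -m handwheel '{"dp":[[-12,-30,-5],[-15,-38,-5],[-15,-38,0],[-15,-38,0],[-15,-38,0],[-8,-20,0],[0,0,0],[0,0,0]],"rot":[[0.004,-0.027,0.03],[0,0,0],[0,0,0],[0,0,0],[0,0,0],[0,0,0],[0,0,0],[0,0,0]],"hand":[-0.8,-0.8,-0.8,-0.8,-0.8,-0.8,-0.8,-0.8]}'
```

```text
clock: 23.67
tool_pos: [0.6539, -0.2248, 0.1908]
tool_rot: [-3.138, -0.028, 3.123]
ft_force: [-0.4, 0.6, -0.6]
opening: 0.0835
```

```bash
python3 -m handwheel '{"dp":[[-8,10,0],[0,0,0],[0,0,0]],"rot":[[-0.004,-0.028,-0.018],[0,0,0],[0,0,0]],"hand":[-0.9,-0.9,-0.9]}'
python3 - <<'E'
from h import *
im=bot.get_image("wrist");cv2.imwrite("pics/w11.png",im); show(im,"yellow",.024,80); s=bot.read_state();print(s["tool_pos"],s["tool_rot"])
E
```

```text
clock: 23.92
tool_pos: [0.6594, -0.2113, 0.1857]
tool_rot: [3.136, -0.008, -3.14]
ft_force: [-0.4, -0.2, -0.5]
opening: 0.0883
yellow px 317 228 [ 0.6639 -0.2136  0.0481]
[ 0.65968916 -0.21002125  0.18576157] [ 3.13500795 -0.00800767 -3.13861763]
```

View pics/w11.png

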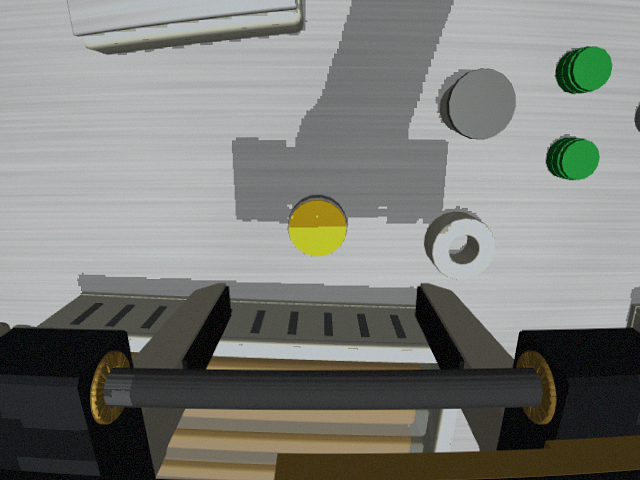

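```bash
python3 -m handwheel '{"dp":[[-4.5,-3,10],[0,0,30],[0,0,35],[0,0,35],[0,0,20],[0,0,0],[0,0,0]],"rot":[[0.006,-0.008,0.003],[0,0,0],[0,0,0],[0,0,0],[0,0,0],[0,0,0],[0,0,0]],"hand":[-0.9,-0.9,-0.9,-0.9,-0.9,-0.9,-0.9]}'
```

```text
clock: 24.55
tool_pos: [0.6672, -0.204, 0.0557]
tool_rot: [3.14, 0.005, -3.131]
ft_force: [0.4, 0.6, 0.6]
opening: 0.0886
```

```bash
python3 -m handwheel '{"dp":[[3,-9,0],[0,0,10],[0,0,12],[0,0,8],[0,0,0],[0,0,0]],"rot":[[0.002,0.005,0.011],[0,0,0],[0,0,0],[0,0,0],[0,0,0],[0,0,0]],"hand":[-0.9,-0.9,-0.9,-0.9,-0.9,-0.9]}'
```

```text
clock: 25.05
tool_pos: [0.668, -0.2147, 0.03]
tool_rot: [-3.138, 0.01, 3.141]
ft_force: [0.7, -0.4, -0.2]
opening: 0.0884
```

```bash
python3 -m handwheel '{"dp":[[4,1,3],[0,0,8],[0,0,4],[0,0,0],[0,0,0]],"rot":[[-0.003,0.01,0],[0,0,0],[0,0,0],[0,0,0],[0,0,0]],"hand":[-0.9,-0.9,-0.9,-0.9,-0.9]}'
```

```text
clock: 25.47
tool_pos: [0.6642, -0.2136, 0.0141]
tool_rot: [-3.141, 0.001, 3.141]
ft_force: [0.4, 1.1, 0.2]
opening: 0.0881
```

```bash
python3 -m handwheel '{"dp":[[0,0,0],[0,0,0],[0,0,0],[0,0,0],[0,0,0],[0,0,0],[0,0,0],[0,0,0]],"rot":[[0,0,0],[0,0,0],[0,0,0],[0,0,0],[0,0,0],[0,0,0],[0,0,0],[0,0,0]],"hand":[-0.3,0.3,0.6,0.6,0.6,0.6,0.6,0.6]}' 25; python3 -m handwheel '{"dp":[[0,0,-20],[0,0,-35],[0,0,-35],[0,0,-35],[0,0,-20],[0,0,0],[0,0,0]],"rot":[[0,0,0],[0,0,0],[0,0,0],[0,0,0],[0,0,0],[0,0,0],[0,0,0]],"hand":[0.6,0.6,0.6,0.6,0.6,0.6,0.6]}'
```

```text
clock: 26.13
tool_pos: [0.6647, -0.214, 0.0147]
tool_rot: [-3.14, 0.002, 3.141]
ft_force: [0.1, -0.2, 0.2]
opening: 0.0512
clock: 26.72
tool_pos: [0.6585, -0.2112, 0.156]
tool_rot: [3.136, -0.018, 3.141]
ft_force: [-0.3, -0.2, -3.9]
opening: 0.0511
```

```bash
python3 -m handwheel '{"dp":[[28,-13,0],[36,-17,0],[36,-17,0],[36,-17,0],[36,-17,0],[28,-13,0],[0,0,0],[0,0,0]],"rot":[[0.003,-0.018,0],[0,0,0],[0,0,0],[0,0,0],[0,0,0],[0,0,0],[0,0,0],[0,0,0]],"hand":[0.6,0.6,0.6,0.6,0.6,0.6,0.6,0.6]}'
```

```text
clock: 27.38
tool_pos: [0.441, -0.2992, 0.1363]
tool_rot: [3.119, -0.026, -3.136]
ft_force: [0.8, 1.5, -3.2]
opening: 0.0515
```

```bash
python3 -m handwheel '{"dp":[[0,-13,0],[0,0,0],[0,0,0]],"rot":[[0.022,-0.026,0.005],[0,0,0],[0,0,0]],"hand":[0.6,0.6,0.6]}'
python3 - <<'E'
from h import *
c=cam("wrist");im=bot.get_image("wrist");cv2.imwrite("pics/w12.png",im); s=bot.read_state();print(s["tool_pos"],s["tool_rot"])
show(im,"yellow",s["tool_pos"][2]+.009)
for b in blobs(im,"yellow",200):
    w=cast(c,b.reshape(-1,2),.055);print(w.min(0),w.max(0))
E
```

```text
clock: 27.63
tool_pos: [0.4393, -0.3099, 0.1316]
tool_rot: [3.136, -0.007, -3.142]
ft_force: [0.4, 1.3, -3.6]
opening: 0.0515
[ 0.4392564  -0.31005818  0.13158342] [ 3.13626635 -0.00732853 -3.14122257]
yellow px 323 315 [ 0.4377 -0.3099  0.0488]
yellow px 313 231 [ 0.4004 -0.3141  0.0408]
[ 0.44355387 -0.34817724  0.055     ] [ 0.52316986 -0.27027933  0.055     ]
[ 0.39559129 -0.35836482  0.055     ] [ 0.46003439 -0.26947992  0.055     ]
```

View pics/w12.png

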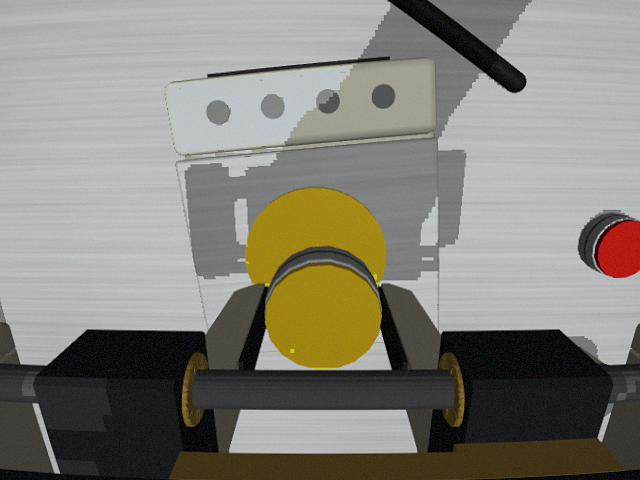

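```bash
python3 -m handwheel '{"dp":[[-1.7,-4,8],[0,0,15],[0,0,18],[0,0,0],[0,0,0]],"rot":[[0.005,-0.007,0],[0,0,0],[0,0,0],[0,0,0],[0,0,0]],"hand":[0.6,0.6,0.6,0.6,0.6]}'
```

```text
clock: 28.1
tool_pos: [0.4473, -0.3086, 0.0884]
tool_rot: [3.137, 0.002, -3.131]
ft_force: [0.4, -0.2, -1.9]
opening: 0.0514
```

```bash
python3 -m handwheel '{"dp":[[6.5,-5,2],[0,0,4],[0,0,4],[0,0,0],[0,0,0]],"rot":[[0.004,0.002,0.01],[0,0,0],[0,0,0],[0,0,0],[0,0,0]],"hand":[0.6,0.6,0.6,0.6,0.6]}'
```

```text
clock: 28.52
tool_pos: [0.4429, -0.3135, 0.0796]
tool_rot: [-3.14, 0.003, -3.139]
ft_force: [-0.4, -0.5, -3.0]
opening: 0.0513
```

```bash
python3 -m handwheel '{"dp":[[2,0,3],[0,0,4],[0,0,0],[0,0,0]],"rot":[[0,0.003,0.002],[0,0,0],[0,0,0],[0,0,0]],"hand":[0.6,0.6,0.6,0.6]}'
```

```text
clock: 28.85
tool_pos: [0.4411, -0.314, 0.0728]
tool_rot: [-3.139, 0.001, -3.141]
ft_force: [-0.3, 0.2, -2.3]
opening: 0.0514
```

```bash
python3 -m handwheel '{"dp":[[0,0,2],[0,0,2]],"rot":[[-0.002,0.001,0],[0,0,0]],"hand":[0.6,0.6]}'
```

```text
clock: 29.02
tool_pos: [0.4414, -0.3141, 0.0695]
tool_rot: [-3.141, 0.001, -3.141]
ft_force: [-4.6, 1.9, 15.9]
opening: 0.0513
```

```bash
python3 -m handwheel '{"dp":[[0,0,-0.5],[0,0,0],[0,0,0],[0,0,0],[0,0,-20],[0,0,-35],[0,0,-35],[0,0,-35]],"rot":[[0,0,0],[0,0,0],[0,0,0],[0,0,0],[0,0,0],[0,0,0],[0,0,0],[0,0,0]],"hand":[0.4,-0.3,-0.6,-0.6,-0.6,-0.6,-0.6,-0.6]}'; python3 -m handwheel '{"dp":[[0,0,-15],[0,0,0],[0,0,0]],"rot":[[0,0,0],[0,0,0],[0,0,0]],"hand":[-0.6,-0.6,-0.6]}'
python3 - <<'E'
from h import *
im=bot.get_image("wrist");cv2.imwrite("pics/w13.png",cv2.resize(im[130:330,180:460],None,fx=2.8,fy=2.8)); s=bot.read_state();print(s["opening"],s["tool_pos"],s["tool_rot"])
show(im,"yellow",.055)
np.savez("w13cam.npz",**cam("wrist"))
E
```

```text
clock: 29.68
tool_pos: [0.4388, -0.3122, 0.1932]
tool_rot: [3.134, -0.01, -3.141]
ft_force: [0.0, -0.5, -0.0]
opening: 0.0742
clock: 29.93
tool_pos: [0.443, -0.3152, 0.2175]
tool_rot: [-3.139, 0.005, -3.141]
ft_force: [-0.2, -0.1, -0.9]
opening: 0.0741
0.07409608948285645 [ 0.44289952 -0.31520074  0.21712039] [-3.13885978  0.00477334 -3.14135097]
yellow px 325 216 [ 0.4402 -0.3138  0.0881]
```

View pics/w13.png

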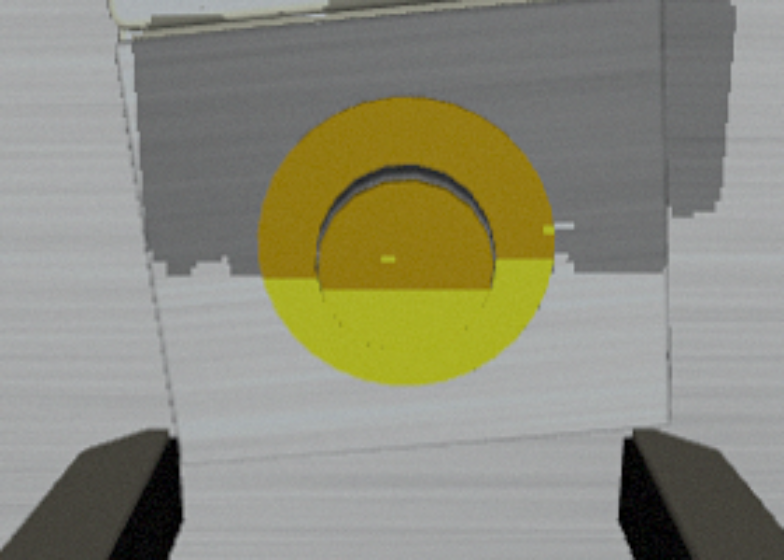

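```bash
python3 - <<'E'
from h import *
c=cam("wrist");f=lambda x,y:(x/2.8+180,y/2.8+130)
p=cast(c,[f(317,265),f(495,265),f(406,181)],.079);print(p[2,0]+.026,p[:2,1].mean(),np.ptp(p[:2,1]))
E
python3 -m handwheel '{"dp":[[-9,30,0],[-11,37,0],[-11,37,0],[-11,37,0],[-11,37,0],[-11,37,0],[-11,37,0],[-11,37,0]],"rot":[[0,0,0],[0,0,0],[0,0,0],[0,0,0],[0,0,0],[0,0,0],[0,0,0],[0,0,0]],"hand":[-0.6,-0.6,-0.6,-0.6,-0.6,-0.5,-0.5,-0.5]}'; python3 -m handwheel '{"dp":[[-11,37,0],[-11,37,0],[-11,30,0],[0,0,0],[0,0,0]],"rot":[[0,0,0],[0,0,0],[0,0,0],[0,0,0],[0,0,0]],"hand":[-0.5,-0.5,-0.5,-0.5,-0.5]}'
```

```text
0.4420986623036731 -0.31369038168842434 0.049834676293326885
clock: 30.65
tool_pos: [0.524, -0.0282, 0.2003]
tool_rot: [-3.135, -0.022, 3.114]
ft_force: [0.0, -0.3, -0.5]
opening: 0.0696
clock: 31.07
tool_pos: [0.5562, 0.0932, 0.1873]
tool_rot: [-3.14, -0.04, 3.132]
ft_force: [0.8, -1.5, 0.2]
opening: 0.0696
```

```bash
python3 -m handwheel '{"dp":[[-5,-10,0],[0,0,0],[0,0,0]],"rot":[[0,-0.04,-0.009],[0,0,0],[0,0,0]],"hand":[-0.5,-0.5,-0.5]}'
python3 - <<'E'
from h import *
im=bot.get_image("wrist");cv2.imwrite("pics/w14.png",im); show(im,"yellow",.024,80); s=bot.read_state();print(s["tool_pos"],s["tool_rot"])
E
```

```text
clock: 31.32
tool_pos: [0.5582, 0.0824, 0.1821]
tool_rot: [-3.138, -0.009, -3.141]
ft_force: [-0.5, 0.5, 0.6]
opening: 0.0698
yellow px 325 232 [0.5645 0.0827 0.0321]
[0.55812584 0.08133738 0.18208386] [-3.13709181 -0.0093159   3.14143231]
```

View pics/w14.png

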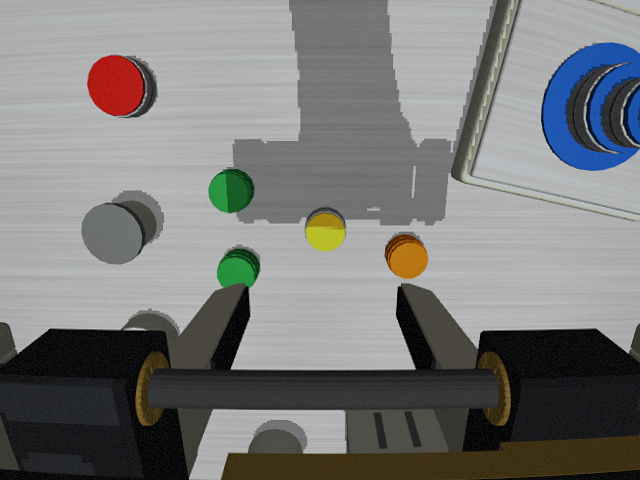

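Yellow small is the one at (325,232), diameter ~36 mm with a steel side. The orange at (407,257) and the greens at (231,190) and (237,267) are the look-alikes. I narrow the jaws to stay clear of the orange one and descend.

```bash
python3 -m handwheel '{"dp":[[-6,1,10],[0,0,30],[0,0,35],[0,0,35],[0,0,15],[0,0,0],[0,0,0]],"rot":[[-0.004,-0.009,0],[0,0,0],[0,0,0],[0,0,0],[0,0,0],[0,0,0],[0,0,0]],"hand":[-0.3,-0.3,-0.3,-0.3,-0.3,-0.3,-0.3]}'
```

```text
clock: 31.95
tool_pos: [0.5669, 0.0757, 0.0542]
tool_rot: [-3.14, 0.003, 3.128]
ft_force: [1.0, -0.4, 0.3]
opening: 0.0604
```

```bash
python3 -m handwheel '{"dp":[[2.5,7,0],[0,0,0],[0,0,10],[0,0,8],[0,0,0],[0,0,0]],"rot":[[0,0.003,-0.013],[0,0,0],[0,0,0],[0,0,0],[0,0,0],[0,0,0]],"hand":[-0.3,-0.3,-0.3,-0.3,-0.3,-0.3]}'
```

```text
clock: 32.45
tool_pos: [0.5681, 0.0835, 0.0401]
tool_rot: [3.141, 0.01, 3.141]
ft_force: [1.0, -0.2, -0.2]
opening: 0.0606
```

```bash
python3 -m handwheel '{"dp":[[4,-0.5,2],[0,0,10],[0,0,9],[0,0,4],[0,0,0],[0,0,0]],"rot":[[0,0.01,0],[0,0,0],[0,0,0],[0,0,0],[0,0,0],[0,0,0]],"hand":[-0.3,-0.3,-0.3,-0.3,-0.3,-0.3]}'
```

```text
clock: 32.95
tool_pos: [0.5637, 0.0827, 0.0123]
tool_rot: [-3.141, -0.002, 3.141]
ft_force: [-0.1, -0.1, 0.4]
opening: 0.0603
```

```bash
python3 -m handwheel '{"dp":[[0,0,-2],[0,0,0],[0,0,0],[0,0,0],[0,0,0],[0,0,0],[0,0,0]],"rot":[[0,-0.002,0],[0,0,0],[0,0,0],[0,0,0],[0,0,0],[0,0,0],[0,0,0]],"hand":[0,0.7,0.8,0.8,0.8,0.8,0.8]}' 25; python3 -m handwheel '{"dp":[[0,0,-20],[0,0,-35],[0,0,-35],[0,0,-35],[0,0,-35],[0,0,-25],[0,0,0],[0,0,0]],"rot":[[0,0,0],[0,0,0],[0,0,0],[0,0,0],[0,0,0],[0,0,0],[0,0,0],[0,0,0]],"hand":[0.8,0.8,0.8,0.8,0.8,0.8,0.8,0.8]}'
```

```text
clock: 33.53
tool_pos: [0.5637, 0.0828, 0.0148]
tool_rot: [3.142, 0.001, 3.141]
ft_force: [0.1, 0.4, -2.1]
opening: 0.0355
clock: 34.2
tool_pos: [0.5608, 0.0821, 0.2047]
tool_rot: [-3.14, -0.009, 3.14]
ft_force: [0.2, -0.6, -1.6]
opening: 0.0354
```

```bash
python3 -m handwheel '{"dp":[[9,-30,0],[11,-37,0],[11,-37,0],[11,-37,0],[11,-37,0],[11,-37,0],[11,-37,0],[11,-37,0]],"rot":[[0,0,0],[0,0,0],[0,0,0],[0,0,0],[0,0,0],[0,0,0],[0,0,0],[0,0,0]],"hand":[0.8,0.8,0.8,0.8,0.8,0.8,0.8,0.8]}'; python3 -m handwheel '{"dp":[[11,-37,0],[11,-37,0],[8,-25,0],[0,0,0],[0,0,0]],"rot":[[0,0,0],[0,0,0],[0,0,0],[0,0,0],[0,0,0]],"hand":[0.8,0.8,0.8,0.8,0.8]}'
```

```text
clock: 34.87
tool_pos: [0.4697, -0.2024, 0.1906]
tool_rot: [3.129, -0.028, -3.115]
ft_force: [0.7, 0.0, -1.6]
opening: 0.0357
clock: 35.28
tool_pos: [0.4284, -0.3159, 0.1798]
tool_rot: [3.126, -0.048, -3.134]
ft_force: [0.5, 0.9, -1.2]
opening: 0.0355
```

```bash
python3 -m handwheel '{"dp":[[-9,0,0],[0,0,0],[0,0,0]],"rot":[[0.015,-0.048,0.007],[0,0,0],[0,0,0]],"hand":[0.8,0.8,0.8]}'
python3 - <<'E'
from h import *
c=cam("wrist");im=bot.get_image("wrist");cv2.imwrite("pics/w15.png",cv2.resize(im[150:370,180:460],None,fx=2.7,fy=2.7)); s=bot.read_state();print(s["tool_pos"],s["tool_rot"])
show(im,"yellow",s["tool_pos"][2]+.009)
E
```

```text
clock: 35.53
tool_pos: [0.4353, -0.3131, 0.1748]
tool_rot: [3.136, -0.007, -3.141]
ft_force: [0.0, -0.1, -1.5]
opening: 0.0356
[ 0.43548245 -0.31253268  0.17478716] [ 3.13517114 -0.00704714 -3.14015255]
yellow px 323 321 [ 0.4358 -0.3124  0.033 ]
yellow px 320 234 [ 0.3979 -0.3136  0.0431]
```

View pics/w15.png

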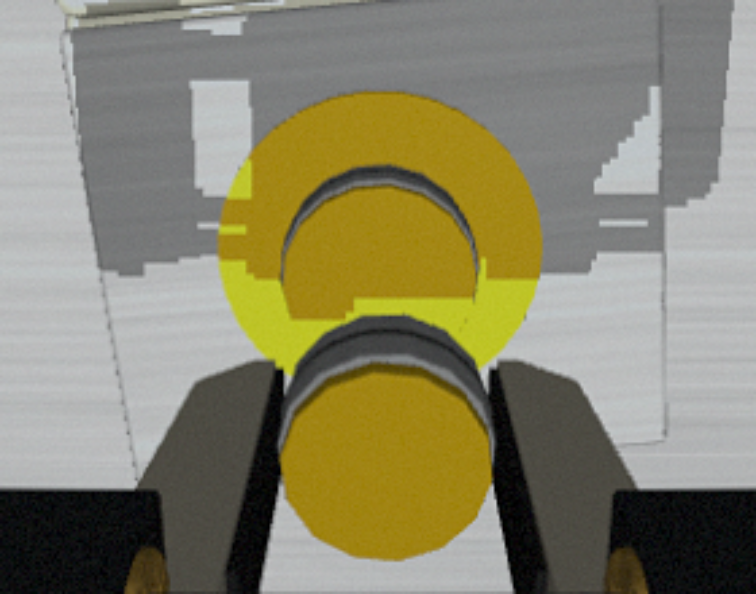

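```bash
python3 -m handwheel '{"dp":[[-6,-2,8],[0,0,20],[0,0,20],[0,0,8],[0,0,0],[0,0,0]],"rot":[[0.005,-0.007,0.001],[0,0,0],[0,0,0],[0,0,0],[0,0,0],[0,0,0]],"hand":[0.8,0.8,0.8,0.8,0.8,0.8]}'
```

```text
clock: 36.08
tool_pos: [0.4465, -0.3101, 0.1151]
tool_rot: [3.139, 0.002, -3.131]
ft_force: [0.1, 0.0, -0.9]
opening: 0.0353
```

```bash
python3 -m handwheel '{"dp":[[4.5,-3.5,3],[0,0,5],[0,0,5],[0,0,0],[0,0,0]],"rot":[[0.002,0.002,0.01],[0,0,0],[0,0,0],[0,0,0],[0,0,0]],"hand":[0.8,0.8,0.8,0.8,0.8]}'
```

```text
clock: 36.5
tool_pos: [0.4435, -0.315, 0.1034]
tool_rot: [-3.139, 0.004, 3.142]
ft_force: [1.2, -0.2, -1.1]
opening: 0.0356
```

```bash
python3 -m handwheel '{"dp":[[1.5,1,3],[0,0,4],[0,0,0],[0,0,0]],"rot":[[-0.002,0.004,0],[0,0,0],[0,0,0],[0,0,0]],"hand":[0.8,0.8,0.8,0.8]}'
```

```text
clock: 36.83
tool_pos: [0.4423, -0.3144, 0.0965]
tool_rot: [-3.14, 0.001, 3.141]
ft_force: [0.0, 0.4, -2.3]
opening: 0.0352
```

```bash
python3 -m handwheel '{"dp":[[0,0,2],[0,0,2]],"rot":[[-0.001,0.001,0],[0,0,0]],"hand":[0.8,0.8]}'
```

```text
clock: 37.0
tool_pos: [0.4425, -0.3145, 0.0935]
tool_rot: [-3.141, 0.0, 3.141]
ft_force: [-4.6, 3.5, 19.0]
opening: 0.0355
```

```bash
python3 -m handwheel '{"dp":[[0,0,-0.5],[0,0,0],[0,0,0],[0,0,0],[0,0,-20],[0,0,-35],[0,0,-35],[0,0,-20]],"rot":[[0,0,0],[0,0,0],[0,0,0],[0,0,0],[0,0,0],[0,0,0],[0,0,0],[0,0,0]],"hand":[0.5,0,-0.3,-0.3,-0.3,-0.3,-0.3,-0.3]}'; python3 -m handwheel '{"dp":[[0,0,-10],[0,0,0],[0,0,0],[0,0,0]],"rot":[[0,0,0],[0,0,0],[0,0,0],[0,0,0]],"hand":[-0.3,-0.3,-0.3,-0.3]}'
python3 - <<'E'
from h import *
im=bot.get_image("wrist");cv2.imwrite("pics/w16.png",cv2.resize(im[130:330,180:460],None,fx=2.8,fy=2.8)); s=bot.read_state();print(s["opening"],s["tool_pos"],s["tool_rot"])
cv2.imwrite("pics/s16.png",bot.get_image("scene"));t=bot.get_image("top");cv2.imwrite("pics/t16.png",t)
for b in blobs(t,"red"): print("red",meas(cam("top"),b,.024))
E
```

```text
clock: 37.67
tool_pos: [0.4403, -0.3128, 0.203]
tool_rot: [3.136, -0.009, 3.141]
ft_force: [0.4, 0.2, 0.3]
opening: 0.0606
clock: 38.0
tool_pos: [0.4429, -0.3145, 0.2185]
tool_rot: [-3.141, 0.0, 3.141]
ft_force: [0.1, -0.1, -0.7]
opening: 0.0602
0.06057640593197168 [ 0.44258582 -0.31432664  0.2180415 ] [-3.14150167e+00 -4.96557418e-04  3.14135538e+00]
red (0.44411609580609523, -0.08112946862897899, np.float64(0.04331367983342971))
red (0.2865323962983549, -0.6115723188472418, np.float64(0.12564925477336347))
```

View pics/w16.png

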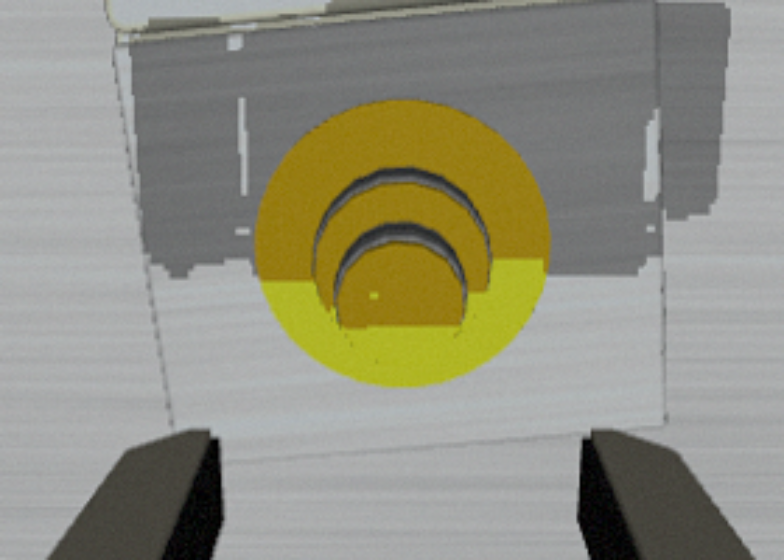

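View pics/s16.png

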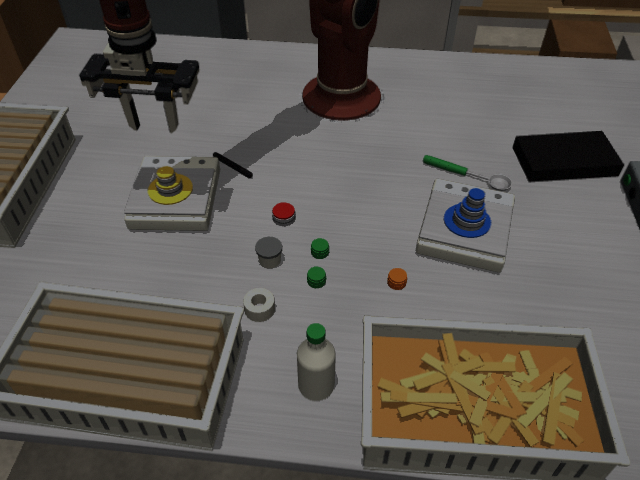

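Both towers stand concentric: yellow at (168,180) and blue at (475,207) in the scene view. The red weight has not moved, and the gripper is open and clear. A final number on yellow, then I hand in.

Run:
```python
from h import *
c=cam("wrist");f=lambda x,y:(x/2.8+180,y/2.8+130)
for n,l,r,t,z,d in(("L",314,491,182,.079,.026),("S",335,467,243,.103,.018)):
    p=cast(c,[f(l,t+60),f(r,t+60),f((l+r)/2,t)],z);print(n,p[2,0]+d,p[:2,1].mean())
print(bot.close_job())
```

```text
L 0.4411674686420347 -0.313219763343127
S 0.44463498216711955 -0.3136911121143733
the job is handed in; nothing more can be done
None
```

Both stacks are built and the job is handed in, at about 38 s of the 134 s allowed. No verdict was reported.

All distances below come from my last wrist-camera pictures:

| Stack | Weight | Offset | Limit |
|---|---|---|---|
| Blue | large, from mat centre | about 2 mm | 15 mm |
| Blue | medium, from large | about 2.5 mm | 10 mm |
| Blue | small, from medium | about 1.5 mm | 10 mm |
| Yellow | large, from mat centre | about 1–2 mm | 15 mm |
| Yellow | small, from large | about 3.5 mm | 10 mm |

- **Upright and resting:** Both stacks look upright in the last scene picture. I did not measure tilt or speed; every weight met firm contact at the expected height before release.
- **Forces:** The highest contact reading when setting a weight down was about 21 N, against limits of 40 N and 120 N.
- **Red weight:** It measured at the same spot before and after, to within 0.1 mm.
- **Gripper:** It was open and about 0.1 m above the yellow stack when I handed in.
- **Disagreement:** The first camera estimates differed between views by up to about 4 mm, so I corrected each grasp and placing with a wrist picture. None of the final checks failed.

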